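Load the egg steamer

TASK

Get the egg steamer on the hob ready for cooking: pick out the three hen's eggs from the egg rack and gently stand one upright in each of the three cups in the steamer pan, then close the pan with its domed glass lid so that the lid sits level all round on the rim. Leave the two small quail eggs in the rack and do not shift the rice bowl or the tin.

Things in the scene. Friction and masses are not known exactly. Their poses are not given: they have to be found in the camera images.
- steamer_pan: Low steel pan on the hob, fixed: 164 mm wide, rim 54 mm high, mouth 156 mm inside, loop handles along its x axis out to 115 mm. In it stand three grey egg cups, 39 mm wide, mouth 33 mm, top 56 mm high; their centres are 39 mm from the pan's axis at 0, 120 and 240 degrees from its x axis, counter-clockwise from above. Origin: centre of the underside, z up.
- steamer_lid: High-domed clear glass lid, steel rim 176 mm across, 0.3 kg, upright on the hob. Below the rim a skirt, 145 mm wide and 8 mm high, drops into the pan's mouth; the rim then lies on the pan's rim, origin 46 mm above the pan's. Black knob 26 mm wide, from 88 to 106 mm above the origin; dome top under it at 73 mm. Origin: centre of the skirt's underside, z up.
- egg_rack: Wooden egg rack, fixed on the worktop (6 mm below the hob glass): bar 248 mm long (its x axis), 68 mm wide, 26 mm high. One row of five round hollows at x = -92, -46, 0, 46, 92 mm, in its top face 24 mm up. Lower tips stand above its underside: hen's eggs 13 mm, quail eggs 6 mm. Origin: centre of the underside.
- hen_egg_1: Large hen's egg, one of three: cream, 56 mm tall, 43 mm across at its widest (31 mm above its lower tip), pointed end down, about 60 g. Starts standing loose in a hollow of the egg rack. Origin at its lower tip, z up. Standing in a cup of the pan its tip is 44 mm and its top 100 mm above the pan's origin.
- hen_egg_2: Large hen's egg, one of three: cream, 56 mm tall, 43 mm across at its widest (31 mm above its lower tip), pointed end down, about 60 g. Starts standing loose in a hollow of the egg rack. Origin at its lower tip, z up. Standing in a cup of the pan its tip is 44 mm and its top 100 mm above the pan's origin.
- hen_egg_3: Large hen's egg, one of three: cream, 56 mm tall, 43 mm across at its widest (31 mm above its lower tip), pointed end down, about 60 g. Starts standing loose in a hollow of the egg rack. Origin at its lower tip, z up. Standing in a cup of the pan its tip is 44 mm and its top 100 mm above the pan's origin.
- quail_egg_1: Small quail egg, one of two: same cream shell, but only 34 mm tall and 25.5 mm across, about 13 g. Stands loose in a hollow of the egg rack and stays there. Origin at its lower tip, z up.
- quail_egg_2: Small quail egg, one of two: same cream shell, but only 34 mm tall and 25.5 mm across, about 13 g. Stands loose in a hollow of the egg rack and stays there. Origin at its lower tip, z up.
- rice_bowl: White rice bowl, 95 mm wide, 49 mm high, behind the egg rack; a bystander. Origin: centre of the underside. (Over the back of the hob hangs the cooker hood: front edge 0.60 m ahead of the robot, lower edge 0.54 m above the hob; keep the arm below or in front of it.)
- bean_tin: Food tin, 57 mm wide, 72 mm high, on the worktop left of the hob; a bystander. Origin: centre of the underside.

How it is judged:
On the way:
1. all three hen's eggs stand upright in the pan's three cups, one in each (((x of hen_egg_1 in the frame of steamer_pan between 0.029 and 0.049 m and y of hen_egg_1 in the frame of steamer_pan between -0.01 and 0.01 m and z of hen_egg_1 in the frame of steamer_pan between 0.0359 and 0.0519 m and angle between hen_egg_1's own z axis and vertical below 0.35 rad) or (x of hen_egg_2 in the frame of steamer_pan between 0.029 and 0.049 m and y of hen_egg_2 in the frame of steamer_pan between -0.01 and 0.01 m and z of hen_egg_2 in the frame of steamer_pan between 0.0359 and 0.0519 m and angle between hen_egg_2's own z axis and vertical below 0.35 rad) or (x of hen_egg_3 in the frame of steamer_pan between 0.029 and 0.049 m and y of hen_egg_3 in the frame of steamer_pan between -0.01 and 0.01 m and z of hen_egg_3 in the frame of steamer_pan between 0.0359 and 0.0519 m and angle between hen_egg_3's own z axis and vertical below 0.35 rad)) and ((x of hen_egg_1 in the frame of steamer_pan between -0.0295 and -0.0095 m and y of hen_egg_1 in the frame of steamer_pan between 0.0238 and 0.0438 m and z of hen_egg_1 in the frame of steamer_pan between 0.0359 and 0.0519 m and angle between hen_egg_1's own z axis and vertical below 0.35 rad) or (x of hen_egg_2 in the frame of steamer_pan between -0.0295 and -0.0095 m and y of hen_egg_2 in the frame of steamer_pan between 0.0238 and 0.0438 m and z of hen_egg_2 in the frame of steamer_pan between 0.0359 and 0.0519 m and angle between hen_egg_2's own z axis and vertical below 0.35 rad) or (x of hen_egg_3 in the frame of steamer_pan between -0.0295 and -0.0095 m and y of hen_egg_3 in the frame of steamer_pan between 0.0238 and 0.0438 m and z of hen_egg_3 in the frame of steamer_pan between 0.0359 and 0.0519 m and angle between hen_egg_3's own z axis and vertical below 0.35 rad)) and ((x of hen_egg_1 in the frame of steamer_pan between -0.0295 and -0.0095 m and y of hen_egg_1 in the frame of steamer_pan between -0.0438 and -0.0238 m and z of hen_egg_1 in the frame of steamer_pan between 0.0359 and 0.0519 m and angle between hen_egg_1's own z axis and vertical below 0.35 rad) or (x of hen_egg_2 in the frame of steamer_pan between -0.0295 and -0.0095 m and y of hen_egg_2 in the frame of steamer_pan between -0.0438 and -0.0238 m and z of hen_egg_2 in the frame of steamer_pan between 0.0359 and 0.0519 m and angle between hen_egg_2's own z axis and vertical below 0.35 rad) or (x of hen_egg_3 in the frame of steamer_pan between -0.0295 and -0.0095 m and y of hen_egg_3 in the frame of steamer_pan between -0.0438 and -0.0238 m and z of hen_egg_3 in the frame of steamer_pan between 0.0359 and 0.0519 m and angle between hen_egg_3's own z axis and vertical below 0.35 rad))), for 0.2 s.
At the end, for the whole second after the job is handed in: A hen's egg in each cup: lower tip within 10 mm of the cup's centre along x and y and 8 mm of its seated height, tilt under 0.35 rad; lid on the rim, centred within 10 mm, origin 42 to 50 mm above the pan's, level within 0.06 rad; all at rest; quail eggs within 25 mm of their start (all of step 1 and horizontal distance between steamer_lid and steamer_pan below 0.01 m and z of steamer_lid in the frame of steamer_pan between 0.042 and 0.05 m and angle between steamer_lid's own z axis and vertical below 0.06 rad and linear speed of each of hen_egg_1, hen_egg_2, hen_egg_3, steamer_lid below 0.02 m/s and distance of each of quail_egg_1, quail_egg_2 from where it was at the start of the episode below 0.025 m); the robot touches nothing.
It fails at once if a hen's egg is tipped over (more than 60 degrees) (angle between any of hen_egg_1, hen_egg_2, hen_egg_3's own z axis and vertical above 1.05 rad).
It fails at once if a hen's egg is knocked or pressed hard (over 30 N) against the pan (contact force between any of hen_egg_1, hen_egg_2, hen_egg_3 and steamer_pan above 30 N).
It fails at once if a hen's egg is dropped (out of the fingers it falls at over 0.7 m/s, as from 25 mm) ((contact force between hen_egg_1 and the fingers below 0.01 N and linear speed of hen_egg_1 above 0.7 m/s) or (contact force between hen_egg_2 and the fingers below 0.01 N and linear speed of hen_egg_2 above 0.7 m/s) or (contact force between hen_egg_3 and the fingers below 0.01 N and linear speed of hen_egg_3 above 0.7 m/s)).
It fails at once if a quail egg is taken or knocked out of its hollow (moved over 30 mm) (distance of any of quail_egg_1, quail_egg_2 from where it was at the start of the episode above 0.03 m).
It fails at once if the rice bowl or the tin is shifted more than 40 mm (distance of any of rice_bowl, bean_tin from where it was at the start of the episode above 0.04 m).
It also fails if it takes over 106 s, if anything falls off the work surface, if the arm or the gripper's body presses on something with over 40 N, if the wrist force passes 120 N, or if a joint passes its speed limit or range.

ROBOT

A 6-joint arm with a two-finger parallel gripper is mounted at the origin on a cart in front of the work surface, level with it; the furniture and walls round the work are solid. World frame = base frame: x ahead of the robot, y to its left, z up, the work surface at z = 0. Lengths are in m, angles in rad, forces in N, time in s.
With the tool pointing down it reaches from about 0.325 to 0.85 m from the base axis. Payload 15.5 kg.
Tool frame: the origin (TCP) lies midway between the tips of the shut fingers; the grasp point (between the pads) lies 19 mm behind it; z points along the fingers, y is the line along which they close (so a half turn about z gives the same grasp; the last joint's range is limited). The gripper opens to 91 mm and grips with 3 to 60 N. Pads are 32 mm wide; open, the fingers measure 118 mm over their backs; the gripper's body (76 mm by 178 mm) begins 60 mm behind the grasp point.
Start: joints at [1.145, 0.494, 1.345, -0, 1.302, -0.096], TCP at [0.202, 0.591, 0.191] pointing down, gripper open.
Joint ranges: [-2.91, 2.91], [-0.82, 2.16], [0.22, 2.67], [-1.22, 4.37], [0.12, 2.79], [-3.08, 3.08]. Speed limits (rad/s): [1.89, 1.89, 2.57, 3.01, 3.01, 3.01].

INTERFACE

Orientations are given as a unit quaternion [w, x, y, z].
In Python, from plant import state, grab_frame, hand_in gives the robot as it stands.
- The arm moves only by the tool servo_tool, never from a script. Its argument "plan" is a list that holds one entry, the list of rows, each a list of 6 numbers: the shift along the tool's x, y, z in m, then the turn, a rotation vector about the tool's x, y, z in degrees. A call has 1 to 12 rows; each row is the pose to reach, as a shift and turn from the pose commanded when the call began, along the tool's axes at that moment; what a row does not reach only later rows make up. A row lasts 1/10 s, in which the tool goes at most 50 mm and 8.59 degrees, less where a joint would pass 70% of its speed; a pose out of reach is approached as far as the arm can. A call with a gripper value outside its range is refused whole. "fingers" is the opening, from 0 (shut) to 1 (fully open), set as the call begins (left out, the last holds). The fingers move at their own pace and stop on an object; "squeeze" is the grip in N (left out, the last holds). Time passes only in rows, so rows that repeat a pose let the fingers close. It gives the time, the measured TCP pose, the force, the opening and the grip force at its end, in the units of the state.
- state(): the state, without advancing time (a new reading comes with each control period).
- grab_frame(name): name is "side" or "top" or "wrist"; returns a dict with "pixels" (480x640x3 uint8, blue, green, red), "mtx" (3x3 intrinsics, pixels), "world_from_camera" (4x4, takes a point from camera to world coordinates). Camera axes: x right, y up, looking along -z (the intrinsics and any distortion apply to the point x, -y, -z); pixel columns grow to the right and rows downward; lengths in m; the calibration is good to about 2 mm. The wrist camera is an equidistant fisheye: a pixel r from the principal point sees the ray r / f radians off the axis. A picture is of the moment at which its call begins. There is no depth.
- hand_in(): hands the job in; it is judged then, once.
The state is a dict: "t": time; "joint_positions": joint angles; "joint_vel": joint speeds; "tau": joint torques, N m; "eef_pos": TCP position; "eef_rot": TCP orientation; "contact_force": force on the tool from outside, world axes, zero at the start; "moment": the same for the moment, N m; "grip_width": finger opening in m; "gripper_force": force on a finger pad.
Only numpy, scipy, OpenCV 4.12 (cv2) and the standard library are available. Lean on these libraries where they do the work, as an engineer would, in place of code of your own. Each camera call takes 0.05 s, during which the arm holds its last target. There are 200 camera calls.

## Working session

There is one attempt and no reset: what is moved stays moved. The work goes in short steps, Python scripts to look and compute and a tool call to move; the robot and the scene stay as the last step left them, time stands still between calls to the robot, and variables do not carry over. Pictures are saved under pics/ and viewed, at most 14 in all, crops included, and the job is handed in when it is done.

Besides the shell and the picture viewer there is one more tool, called after ">>>" by a JSON object that holds its "api" and its "payload", one argument or row to a line. servo_tool: Moves the arm, as the interface text tells. Its arguments: {"type":"object","properties":{"plan":{"type":"array","items":{"type":"array","items":{"type":"array","items":{"type":"number"}}}},"fingers":{"type":"number"},"squeeze":{"type":"number"}},"required":["plan"]}

```bash
mkdir -p pics; python3 - <<'E'
from plant import state, grab_frame
import cv2,pickle
s=state(); print(s)
for n in ("top","side","wrist"):
    f=grab_frame(n); pickle.dump(f,open(f"pics/{n}0.pkl","wb")); cv2.imwrite(f"pics/{n}0.png",f["pixels"])
    print(n,f["mtx"].tolist(),f["world_from_camera"].round(4).tolist(),[k for k in f])
E
```

```text
{'t': 0.0, 'joint_positions': array([ 1.14548112e+00,  4.94184737e-01,  1.34612682e+00,  2.89225874e-05,
        1.30245841e+00, -9.54929589e-02]), 'joint_vel': array([ 0.00045465,  0.00071162, -0.00123573, -0.00126936,  0.00211764,
       -0.00244103]), 'tau': array([ 2.88273339e-03, -8.78821063e+01, -3.81849039e+01,  7.09645869e-02,
        5.35448268e-02, -1.65479109e-04]), 'eef_pos': array([0.202243  , 0.59096146, 0.19033876]), 'eef_rot': array([-1.65034658e-04,  1.64168425e-01,  9.86432147e-01, -5.65225430e-04]), 'contact_force': array([ 0.33876279, -0.68600381,  0.01731833]), 'moment': array([ 0.05577584, -0.03565639,  0.00198127]), 'gripper_force': 0.0, 'grip_width': 0.09130256924273492}
top [[547.0214812328322, 0.0, 316.42114692948627], [0.0, 547.0214812328322, 242.42234493208343], [0.0, 0.0, 1.0]] [[-0.015, 0.995, -0.0992, 0.4133], [-0.9998, -0.016, -0.0094, -0.0169], [-0.0109, 0.0991, 0.995, 1.4894], [0.0, 0.0, 0.0, 1.0]] ['pixels', 'mtx', 'world_from_camera']
side [[582.8640535037732, 0.0, 315.93049591044934], [0.0, 582.8640535037732, 253.2948503686394], [0.0, 0.0, 1.0]] [[0.9987, 0.0019, 0.0512, 0.634], [0.0449, 0.4519, -0.8909, -1.3196], [-0.0248, 0.8921, 0.4512, 0.6848], [0.0, 0.0, 0.0, 1.0]] ['pixels', 'mtx', 'world_from_camera']
wrist [[371.64829954431775, 0.0, 320.96889216539364], [0.0, 371.64829954431775, 238.60074761752324], [0.0, 0.0, 1.0]] [[0.3234, -0.9086, -0.2644, 0.1284], [0.9463, 0.3098, 0.0926, 0.6162], [-0.0022, -0.2801, 0.96, 0.3837], [0.0, 0.0, 0.0, 1.0]] ['pixels', 'mtx', 'world_from_camera']
```

View pics/top0.png

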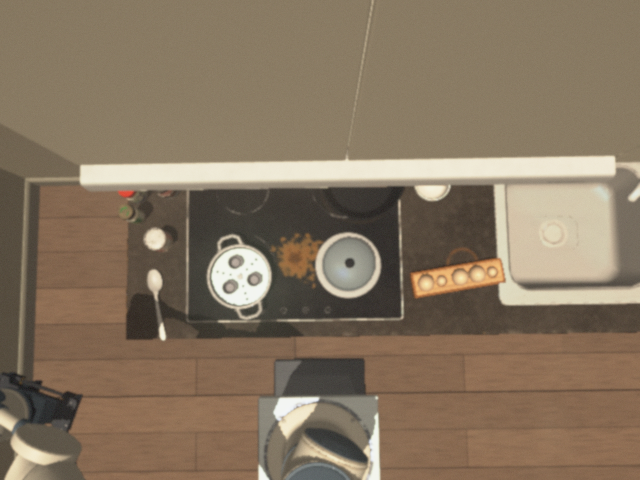

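View pics/side0.png

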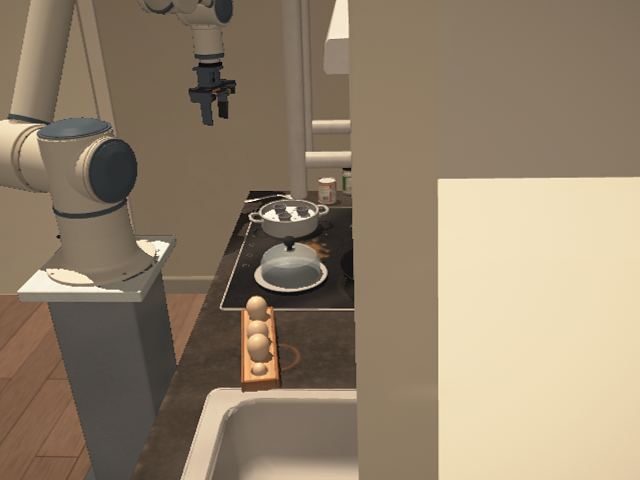

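```bash
python3 - <<'E'
import cv2,pickle,numpy as np
f=pickle.load(open("pics/top0.pkl","rb"));s=pickle.load(open("pics/side0.pkl","rb"))
a=cv2.resize(f["pixels"][225:325,195:295],None,fx=4,fy=4,interpolation=cv2.INTER_CUBIC)
b=cv2.resize(f["pixels"][225:325,400:500+10],None,fx=3.6,fy=4,interpolation=cv2.INTER_CUBIC)[:,:400]
b=cv2.resize(f["pixels"][225:325,410:510],None,fx=4,fy=4,interpolation=cv2.INTER_CUBIC)
cv2.imwrite("pics/c1.png",np.hstack([a,b]))
E
cat > h.py <<'E'
import numpy as np,cv2
def proj(f,P):
    T=np.linalg.inv(f["world_from_camera"]);p=np.asarray(P,float).reshape(-1,3)@T[:3,:3].T+T[:3,3]
    p=p*[1,-1,-1]; K=f["mtx"]
    return p[:,:2]/p[:,2:]*[K[0,0],K[1,1]]+K[:2,2]
def fproj(f,P): # fisheye
    T=np.linalg.inv(f["world_from_camera"]);p=np.asarray(P,float).reshape(-1,3)@T[:3,:3].T+T[:3,3]
    p=p*[1,-1,-1]; K=f["mtx"];r=np.hypot(p[:,0],p[:,1]);th=np.arctan2(r,p[:,2])
    return p[:,:2]/r[:,None]*th[:,None]*K[0,0]+K[:2,2]
def ray(f,uv,fish=False):
    K=f["mtx"];d=(np.asarray(uv,float).reshape(-1,2)-K[:2,2])/K[0,0]
    if fish:
        th=np.hypot(d[:,0],d[:,1]);v=np.c_[d/np.maximum(th,1e-9)[:,None]*np.sin(th)[:,None],np.cos(th)]
    else: v=np.c_[d,np.ones(len(d))]
    v=v*[1,-1,-1]; W=f["world_from_camera"]
    return W[:3,3],v@W[:3,:3].T
def atz(f,uv,z,fish=False):
    o,v=ray(f,uv,fish); return (o+v*((z-o[2])/v[:,2])[:,None])[:,:2]
E
```

```text
(no output)
```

View pics/c1.png

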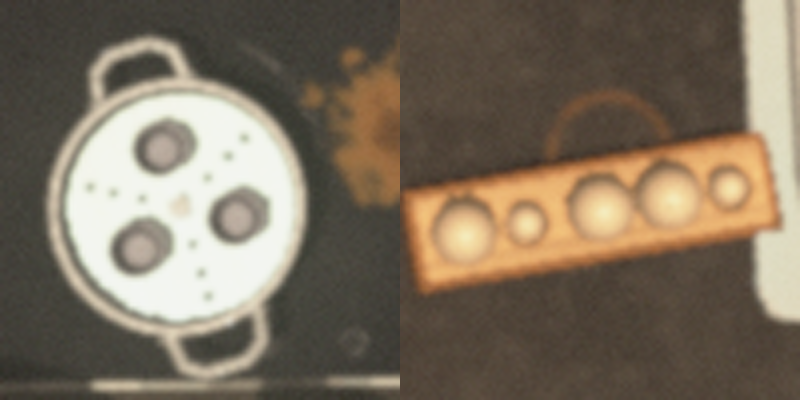

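```bash
python3 - <<'E'
import pickle,numpy as np;from h import *
f=pickle.load(open("pics/top0.pkl","rb"))
c=lambda x,y,o:np.array([o+x/4-.375,225+y/4-.375])
P={"hA":(c(64,229,410),.044),"q1":(c(126,222,410),.025),"hB":(c(201,206,410),.044),"hC":(c(268,195,410),.044),"q2":(c(330,187,410),.025),
"pan_rim":(c(177.5,206,195),.054)}
for k,(x,y) in {"cup1":(165,146),"cup2":(239,215),"cup3":(141,246)}.items(): P[k]=(c(x,y,195),.056)
P["knob"]=(np.array([349.5,262.5]),.106); P["lidrim"]=(np.array([348,265]),.01)
for k,(x,y) in {"rTL":(5,189),"rBL":(20,293),"rTR":(360,135),"rBR":(380,228)}.items(): P[k]=(c(x,y,410),.026)
W={}
for k,(uv,z) in P.items():
  for dz in (0,-.006): W[k]=atz(f,uv,z+dz)[0]; print(k,uv.round(1),dz,W[k].round(4))
r=(W["q2"]-W["hA"]);print(np.hypot(*r),np.degrees(np.arctan2(*r[::-1])))
E
```

```text
hA [425.6 281.9] 0 [ 0.4486 -0.2889]
hA [425.6 281.9] -0.006 [ 0.4487 -0.2901]
q1 [441.1 280.1] 0 [ 0.4531 -0.3339]
q1 [441.1 280.1] -0.006 [ 0.4532 -0.3352]
hB [459.9 276.1] 0 [ 0.4623 -0.3794]
hB [459.9 276.1] -0.006 [ 0.4625 -0.3809]
hC [476.6 273.4] 0 [ 0.4689 -0.4237]
hC [476.6 273.4] -0.006 [ 0.4691 -0.4254]
q2 [492.1 271.4] 0 [ 0.4743 -0.4705]
q2 [492.1 271.4] -0.006 [ 0.4745 -0.4723]
pan_rim [239.  276.1] 0 [0.4709 0.2012]
pan_rim [239.  276.1] -0.006 [0.4711 0.2021]
cup1 [235.9 261.1] 0 [0.5103 0.2091]
cup1 [235.9 261.1] -0.006 [0.5107 0.2101]
cup2 [254.4 278.4] 0 [0.4643 0.1606]
cup2 [254.4 278.4] -0.006 [0.4645 0.1613]
cup3 [229.9 286.1] 0 [0.445  0.2249]
cup3 [229.9 286.1] -0.006 [0.4451 0.2259]
knob [349.5 262.5] 0 [ 0.4989 -0.0868]
knob [349.5 262.5] -0.006 [ 0.4993 -0.0871]
lidrim [348 265] 0 [ 0.4981 -0.0874]
lidrim [348 265] -0.006 [ 0.4985 -0.0877]
rTL [410.9 271.9] 0 [ 0.4763 -0.254 ]
rTL [410.9 271.9] -0.006 [ 0.4765 -0.255 ]
rBL [414.6 297.9] 0 [ 0.4071 -0.2617]
rBL [414.6 297.9] -0.006 [ 0.4071 -0.2627]
rTR [499.6 258.4] 0 [ 0.5086 -0.4917]
rTR [499.6 258.4] -0.006 [ 0.509  -0.4937]
rBR [504.6 281.6] 0 [ 0.4465 -0.502 ]
rBR [504.6 281.6] -0.006 [ 0.4466 -0.504 ]
0.18404764128577825 -81.942925395022
```

```bash
cat >> h.py <<'E'
from scipy.spatial.transform import Rotation as R
def go(s,p,psi):
    """row to bring tcp to p (world), pointing down, closing axis at psi deg"""
    R0=R.from_quat(np.roll(s["eef_rot"],-1)); a=np.radians(psi)
    y=np.array([np.cos(a),np.sin(a),0]);z=np.array([0,0,-1.]);Rt=R.from_matrix(np.c_[np.cross(y,z),y,z])
    d=R0.inv().apply(np.array(p)-s["eef_pos"]); t=(R0.inv()*Rt).as_rotvec(degrees=True)
    return np.r_[d.round(4),t.round(1)].tolist()
E
python3 -c "
from h import *;from plant import state
print(go(state(),[.48,.12,.25],8))"
```

```text
[-0.4153, -0.3558, -0.0592, -0.1, 0.0, 63.1]
```

>>> {"api": "servo_tool", "payload": {
  "plan": [
    [[-0.04, -0.03, -0.059, 0, 0, 8], [-0.415, -0.356, -0.059, 0, 0, 63], [-0.415, -0.356, -0.059, 0, 0, 63], [-0.415, -0.356, -0.059, 0, 0, 63], [-0.415, -0.356, -0.059, 0, 0, 63], [-0.415, -0.356, -0.059, 0, 0, 63], [-0.415, -0.356, -0.059, 0, 0, 63], [-0.415, -0.356, -0.059, 0, 0, 63], [-0.415, -0.356, -0.059, 0, 0, 63], [-0.415, -0.356, -0.059, 0, 0, 63], [-0.415, -0.356, -0.059, 0, 0, 63], [-0.415, -0.356, -0.059, 0, 0, 63]]
  ],
  "fingers": 1,
  "squeeze": 10
}}

```text
t: 1.35
eef_pos: [0.4817, 0.1165, 0.25]
eef_rot: [0.001, 0.657, 0.754, -0.0]
contact_force: [0.5, -0.1, 0.3]
grip_width: 0.0911
gripper_force: 0.0
```

```bash
python3 - <<'E'
from plant import state, grab_frame
import cv2,pickle
f=grab_frame("wrist"); pickle.dump(f,open("pics/w1.pkl","wb")); cv2.imwrite("pics/w1.png",f["pixels"])
print(f["world_from_camera"].round(3).tolist(),state()["eef_pos"],state()["eef_rot"])
E
```

```text
[[0.99, -0.133, -0.039, 0.472], [0.138, 0.95, 0.279, 0.194], [0.0, -0.282, 0.959, 0.443], [0.0, 0.0, 0.0, 1.0]] [0.48179086 0.11649079 0.24991612] [ 5.02496804e-04  6.56650815e-01  7.54194567e-01 -9.95103518e-05]
```

View pics/w1.png

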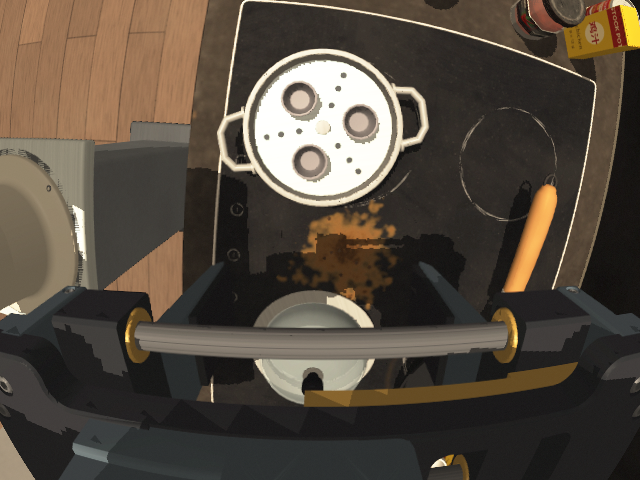

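```bash
cat > ov.py <<'E'
import pickle,sys;from h import *
f=pickle.load(open("pics/w1.pkl","rb"))
x,y,yaw=map(float,sys.argv[1:4]);z0=float(sys.argv[4]);S=3
u0,v0=210,40;im=cv2.resize(f["pixels"][v0:v0+180,u0:u0+230],None,fx=S,fy=S,interpolation=cv2.INTER_CUBIC)
t=np.linspace(0,2*np.pi,200)
def circ(cx,cy,r,z,col):
    p=fproj(f,np.c_[cx+r*np.cos(t),cy+r*np.sin(t),0*t+z+z0]);p=((p-[u0,v0]+.5)*S-.5)
    cv2.polylines(im,[p.round().astype(int)],True,col,1)
circ(x,y,.082,.054,(0,0,255));circ(x,y,.078,.054,(0,0,255))
for k in range(3):
    a=np.radians(yaw+120*k);circ(x+.039*np.cos(a),y+.039*np.sin(a),.0195,.056,(0,255,0));circ(x+.039*np.cos(a),y+.039*np.sin(a),.0165,.056,(255,0,0))
cv2.imwrite(sys.argv[5],im)
E
python3 ov.py .472 .200 12 0 pics/o1.png
```

```text
(no output)
```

View pics/o1.png

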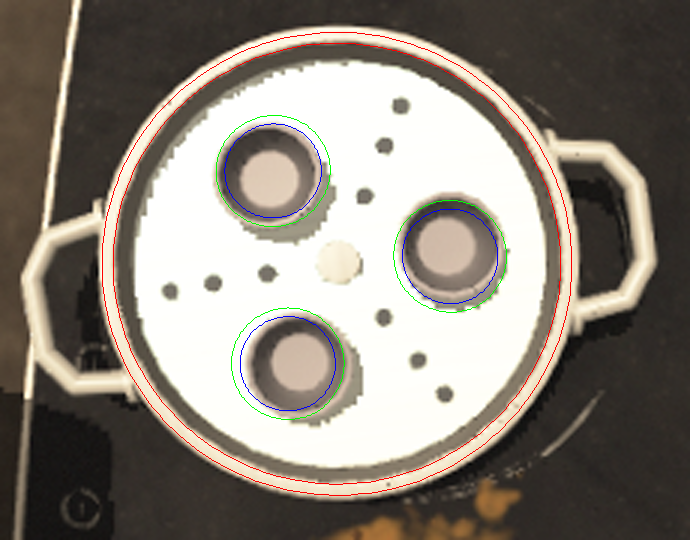

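```bash
python3 ov.py .4729 .2007 16 0.004 pics/o2.png
```

```text
(no output)
```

View pics/o2.png

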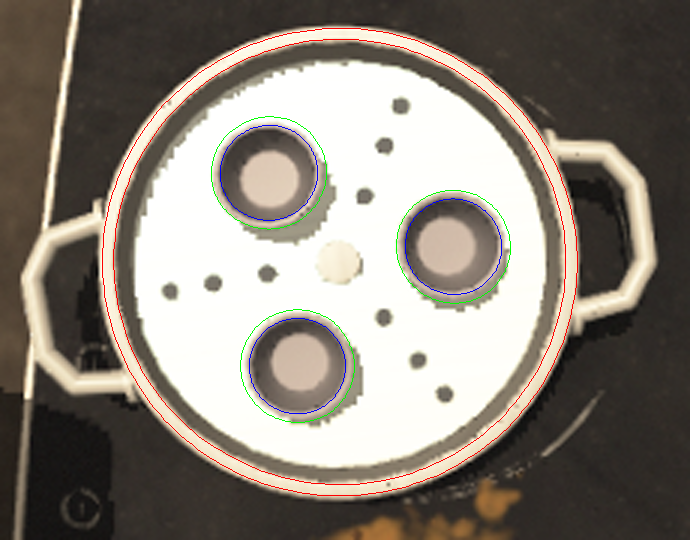

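>>> {"api": "servo_tool", "payload": {
  "plan": [
    [[-0.04, -0.01, 0, 0, 0, 0], [-0.57, -0.092, 0, 0, 0, 0], [-0.57, -0.092, 0, 0, 0, 0], [-0.57, -0.092, 0, 0, 0, 0], [-0.57, -0.092, 0, 0, 0, 0], [-0.57, -0.092, 0, 0, 0, 0], [-0.57, -0.092, 0, 0, 0, 0], [-0.57, -0.092, 0, 0, 0, 0], [-0.57, -0.092, 0, 0, 0, 0], [-0.57, -0.092, 0, 0, 0, 0], [-0.57, -0.092, 0, 0, 0, 0], [-0.57, -0.092, 0, 0, 0, 0]]
  ]
}}

```text
t: 2.6
eef_pos: [0.469, -0.4591, 0.2495]
eef_rot: [-0.0, 0.656, 0.755, 0.0]
contact_force: [0.4, 0.7, -0.0]
grip_width: 0.0909
gripper_force: 0.0
```

>>> {"api": "servo_tool", "payload": {
  "plan": [
    [[0, 0, 0, 0, 0, 0], [0, 0, 0, 0, 0, 0], [0, 0, 0, 0, 0, 0]]
  ]
}}

```text
t: 2.9
eef_pos: [0.4694, -0.4556, 0.2498]
eef_rot: [-0.0, 0.655, 0.756, 0.0]
contact_force: [-0.9, -1.0, 0.2]
grip_width: 0.091
gripper_force: 0.0
```

```bash
python3 - <<'E'
from plant import state, grab_frame
import cv2,pickle
f=grab_frame("wrist"); pickle.dump(f,open("pics/w2.pkl","wb")); cv2.imwrite("pics/w2.png",f["pixels"])
print(state()["t"],state()["eef_pos"],state()["eef_rot"])
E
```

```text
2.95 [ 0.46947454 -0.45558673  0.25002298] [-2.03058379e-04  6.54875047e-01  7.55737133e-01  1.33938273e-04]
```

View pics/w2.png

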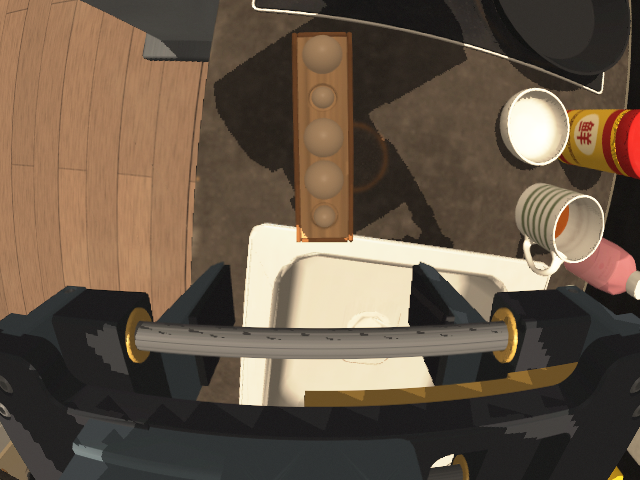

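```bash
cat > ov2.py <<'E'
import pickle,sys;from h import *
f=pickle.load(open("pics/w2.pkl","rb"))
S=3.4;u0,v0=270,20
def draw(x,y,yaw,z0):
    im=cv2.resize(f["pixels"][v0:v0+170+60-55,u0:u0+115],None,fx=S,fy=S,interpolation=cv2.INTER_CUBIC)
    im=cv2.resize(f["pixels"][v0:v0+176*1+54-54+52,u0:u0+115],None,fx=S,fy=S,interpolation=cv2.INTER_CUBIC)[:600]
    im=cv2.convertScaleAbs(im,alpha=1.6)
    a=np.radians(yaw);ex=np.array([np.cos(a),np.sin(a)]);ey=np.array([-ex[1],ex[0]]);t=np.linspace(0,2*np.pi,100)
    def pl(pts,z,col):
        p=fproj(f,np.c_[np.array([x,y])+pts[:,:1]*ex+pts[:,1:]*ey,np.full(len(pts),z+z0)]);cv2.polylines(im,[((p-[u0,v0]+.5)*S-.5).round().astype(int)],True,col,1)
    pl(np.array([[-.124,-.034],[.124,-.034],[.124,.034],[-.124,.034]]),.026,(0,0,255))
    for cx,r,z in zip((-.092,-.046,0,.046,.092),(.0215,.01275,.0215,.0215,.01275),(.044,.025,.044,.044,.025)):
        pl(np.c_[cx+r*np.cos(t),r*np.sin(t)],z,(0,255,0))
    return im
g=list(map(float,sys.argv[1:4]))
cv2.imwrite(sys.argv[4],np.hstack([draw(*g,0),draw(*g,-.006)]))
E
python3 ov2.py .4626 -.3803 -82 pics/o3.png
```

```text
(no output)
```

View pics/o3.png

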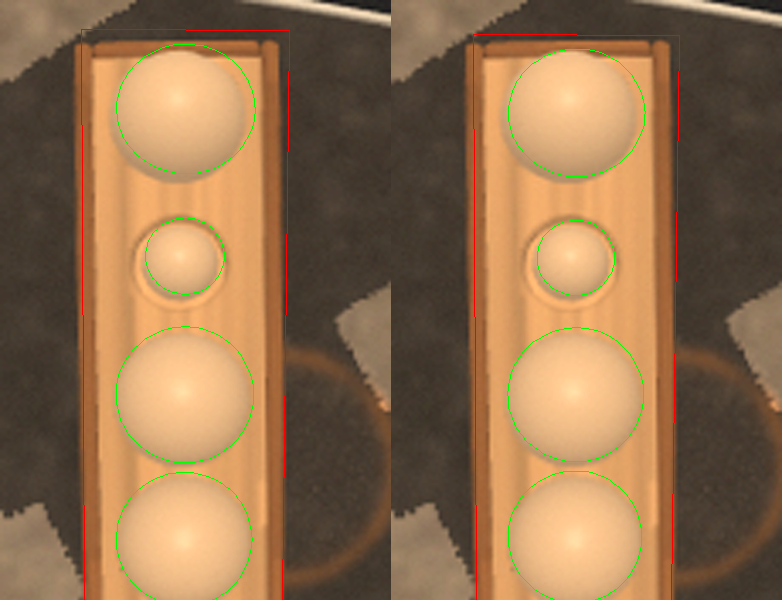

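```bash
python3 -c "
from h import *;from plant import state
s=state();print(go(s,[.4487,-.2895,.12],8.4))
f=pickle=__import__('pickle').load(open('pics/side0.pkl','rb'))
for z0 in (0,-.006): print(proj(f,[[.4487,-.2895,.069+z0],[.469,-.4245,.069+z0],[.462,-.38,.069+z0]]).round(1).tolist())
im=f['pixels'][285:385,225:285]
cv2.imwrite('pics/s1.png',cv2.resize(im,None,fx=6,fy=6,interpolation=cv2.INTER_CUBIC))
"
```

```text
[0.1673, 0.0031, 0.1301, -0.0, -0.0, -0.2]
[[256.2, 294.0], [257.1, 331.4], [256.6, 318.2]]
[[256.4, 296.5], [257.3, 334.0], [256.8, 320.8]]
```

View pics/s1.png

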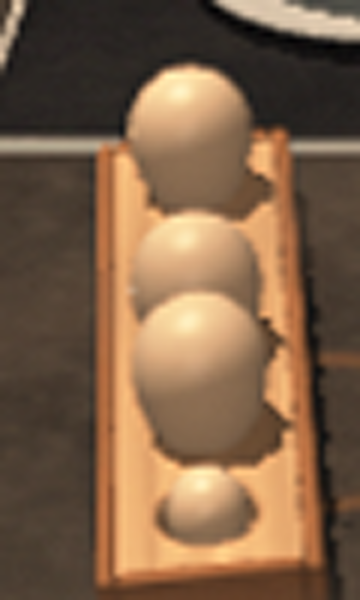

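>>> {"api": "servo_tool", "payload": {
  "plan": [
    [[0.03, 0, 0, 0, 0, 0], [0.08, 0.002, 0.03, 0, 0, 0], [0.125, 0.003, 0.06, 0, 0, 0], [0.16, 0.003, 0.095, 0, 0, 0], [0.167, 0.003, 0.125, 0, 0, 0], [0.167, 0.003, 0.155, 0, 0, 0], [0.167, 0.003, 0.18, 0, 0, 0], [0.167, 0.003, 0.2, 0, 0, 0], [0.167, 0.003, 0.212, 0, 0, 0], [0.167, 0.003, 0.218, 0, 0, 0], [0.167, 0.003, 0.22, 0, 0, 0], [0.167, 0.003, 0.22, 0, 0, 0]]
  ]
}}

```text
t: 4.15
eef_pos: [0.4488, -0.2915, 0.0304]
eef_rot: [0.0, 0.655, 0.755, 0.0]
contact_force: [-0.4, 0.6, 0.8]
grip_width: 0.0912
gripper_force: 0.0
```

>>> {"api": "servo_tool", "payload": {
  "plan": [
    [[0, 0, 0, 0, 0, 0], [0, 0, 0, 0, 0, 0], [0, 0, 0, 0, 0, 0]]
  ],
  "fingers": 0.66
}}

```text
t: 4.45
eef_pos: [0.4486, -0.2916, 0.0303]
eef_rot: [0.0, 0.655, 0.755, 0.0]
contact_force: [0.3, -0.9, 0.5]
grip_width: 0.0701
gripper_force: 0.0
```

>>> {"api": "servo_tool", "payload": {
  "plan": [
    [[0.002, 0, 0.001, 0, 0, 0], [0.002, 0, 0.002, 0, 0, 0], [0.002, 0, 0.003, 0, 0, 0], [0.002, 0, 0.004, 0, 0, 0], [0.002, 0, 0.005, 0, 0, 0], [0.002, 0, 0.005, 0, 0, 0]]
  ],
  "fingers": 0.64
}}

```text
t: 5.05
eef_pos: [0.4481, -0.2894, 0.0247]
eef_rot: [-0.0, 0.655, 0.755, -0.0]
contact_force: [0.5, 1.1, -0.4]
grip_width: 0.0583
gripper_force: 0.0
```

>>> {"api": "servo_tool", "payload": {
  "plan": [
    [[0, 0, 0.0005, 0, 0, 0], [0, 0, 0.001, 0, 0, 0], [0, 0, 0.0015, 0, 0, 0], [0, 0, 0.0015, 0, 0, 0]]
  ]
}}

```text
t: 5.45
eef_pos: [0.4481, -0.2894, 0.0234]
eef_rot: [-0.0, 0.655, 0.755, -0.0]
contact_force: [-0.2, 0.4, 0.2]
grip_width: 0.0582
gripper_force: 0.0
```

>>> {"api": "servo_tool", "payload": {
  "plan": [
    [[0, 0, 0, 0, 0, 0], [0, 0, 0, 0, 0, 0], [0, 0, 0, 0, 0, 0], [0, 0, 0, 0, 0, 0], [0, 0, 0, 0, 0, 0], [0, 0, 0, 0, 0, 0]]
  ],
  "fingers": 0,
  "squeeze": 10
}}

```text
t: 6.05
eef_pos: [0.4477, -0.2893, 0.0234]
eef_rot: [-0.0, 0.655, 0.755, -0.0]
contact_force: [-5.4, -1.6, 3.8]
grip_width: 0.0384
gripper_force: 10.1
```

>>> {"api": "servo_tool", "payload": {
  "plan": [
    [[0, 0, -0.002, 0, 0, 0], [0, 0, -0.004, 0, 0, 0], [0, 0, -0.007, 0, 0, 0], [0, 0, -0.01, 0, 0, 0], [0, 0, -0.01, 0, 0, 0]]
  ]
}}

```text
t: 6.55
eef_pos: [0.4485, -0.2896, 0.0339]
eef_rot: [0.0, 0.655, 0.755, 0.0]
contact_force: [0.5, -0.8, -0.6]
grip_width: 0.0387
gripper_force: 9.4
```

```bash
python3 - <<'E'
from plant import state, grab_frame
import cv2,pickle,numpy as np
f=grab_frame("wrist"); s=grab_frame("side"); pickle.dump((f,s),open("pics/w3.pkl","wb"))
a=cv2.resize(f["pixels"][180:440,120:520],(400,260));b=cv2.resize(s["pixels"][255:385,185:310],None,fx=3,fy=3,interpolation=cv2.INTER_CUBIC)
o=np.zeros((390,775,3),np.uint8);o[:260,:400]=a;o[:,400:]=b;cv2.imwrite("pics/g1.png",o)
x=state();print({k:x[k] for k in("eef_pos","contact_force","grip_width","gripper_force")})
E
```

```text
{'eef_pos': array([ 0.44829177, -0.28948357,  0.03355967]), 'contact_force': array([-0.82794658, -0.5687236 , -0.1830912 ]), 'grip_width': 0.038966358786731, 'gripper_force': 9.413251431542449}
```

View pics/g1.png

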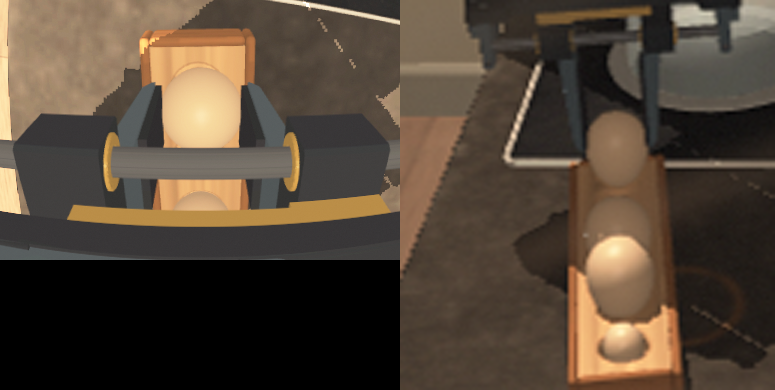

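```bash
python3 - <<'E'
import pickle;from h import *
f,s=pickle.load(open("pics/w3.pkl","rb"))
e=np.array([.4483,-.2895,.0336])
for dz in(.0,.01,.019,.03): print(dz,fproj(f,e+[0,0,dz])[0].round(1),proj(s,e+[0,0,dz])[0].round(1))
print(atz(f,[320,288],.0475,True),atz(f,[320,288],.042,True))
print(proj(s,[[.4483,-.2895,z] for z in(.017,.01+.063,.01+.038,.038,.007,.063)]).round(1).tolist())
E
```

```text
0.0 [318.9 275.6] [257.2 308.6]
0.01 [318.8 282.5] [256.8 304.5]
0.019 [318.7 289.4] [256.5 300.8]
0.03 [318.6 298.6] [256.2 296.3]
[[ 0.44915914 -0.29086339]] [[ 0.44949142 -0.29328672]]
[[257.7, 315.3], [255.8, 292.4], [256.7, 302.7], [257.0, 306.8], [258.1, 319.2], [256.2, 296.5]]
```

```bash
python3 -c "
from h import *;from plant import state
s=state();print(go(s,[.5104,.2114,.16],16))"
```

```text
[0.4871, 0.1321, -0.1265, 0.0, 0.0, -7.9]
```

>>> {"api": "servo_tool", "payload": {
  "plan": [
    [[0, 0, -0.02, 0, 0, 0], [0.005, 0, -0.05, 0, 0, 0], [0.02, 0.005, -0.085, 0, 0, 0], [0.05, 0.013, -0.115, 0, 0, -1], [0.09, 0.024, -0.126, 0, 0, -2], [0.135, 0.036, -0.126, 0, 0, -3], [0.18, 0.049, -0.126, 0, 0, -4], [0.225, 0.061, -0.126, 0, 0, -5], [0.27, 0.073, -0.126, 0, 0, -6], [0.315, 0.085, -0.126, 0, 0, -7], [0.36, 0.098, -0.126, 0, 0, -8], [0.4, 0.108, -0.126, 0, 0, -8]]
  ]
}}

```text
t: 7.85
eef_pos: [0.4987, 0.1241, 0.1594]
eef_rot: [0.0, 0.601, 0.8, 0.0]
contact_force: [1.9, -0.1, -0.3]
grip_width: 0.0388
gripper_force: 9.4
```

>>> {"api": "servo_tool", "payload": {
  "plan": [
    [[0.035, 0.004, 0, 0, 0, 0], [0.062, 0.008, 0, 0, 0, 0], [0.079, 0.011, 0, 0, 0, 0], [0.088, 0.012, 0, 0, 0, 0], [0.088, 0.012, 0, 0, 0, 0], [0.088, 0.012, 0, 0, 0, 0], [0.088, 0.012, 0, 0, 0, 0]]
  ]
}}

```text
t: 8.55
eef_pos: [0.4859, 0.2088, 0.1594]
eef_rot: [0.0, 0.601, 0.799, -0.0]
contact_force: [1.1, -0.2, -0.1]
grip_width: 0.0386
gripper_force: 9.4
```

```bash
python3 -c "
from h import *;from plant import state
s=state();print(s['t'],s['eef_pos'],s['grip_width'],go(s,[.5104,.2114,.064],16))"
```

```text
8.55 [0.48593906 0.20876036 0.15937282] 0.03858153703003748 [-0.0042, 0.0243, 0.0954, -0.0, 0.0, 0.1]
```

>>> {"api": "servo_tool", "payload": {
  "plan": [
    [[-0.002, 0.012, 0.005, 0, 0, 0], [-0.0042, 0.0243, 0.02, 0, 0, 0], [-0.0042, 0.0243, 0.04, 0, 0, 0], [-0.0042, 0.0243, 0.055, 0, 0, 0], [-0.0042, 0.0243, 0.063, 0, 0, 0], [-0.0042, 0.0243, 0.065, 0, 0, 0], [-0.0042, 0.0243, 0.065, 0, 0, 0], [-0.0042, 0.0243, 0.065, 0, 0, 0]]
  ]
}}

```text
t: 9.35
eef_pos: [0.5109, 0.2124, 0.0951]
eef_rot: [0.0, 0.601, 0.799, 0.0]
contact_force: [0.4, 0.9, -0.6]
grip_width: 0.0384
gripper_force: 9.4
```

```bash
python3 - <<'E'
from plant import state, grab_frame
from h import *
f=grab_frame("wrist"); cv2.imwrite("pics/p1.png",f["pixels"])
s=state();print(s['eef_pos'],go(s,[.5104,.2114,.064],16))
E
```

```text
[0.51085878 0.21247236 0.0951081 ] [-0.0009, -0.0008, 0.0311, 0.1, -0.0, 0.1]
```

View pics/p1.png

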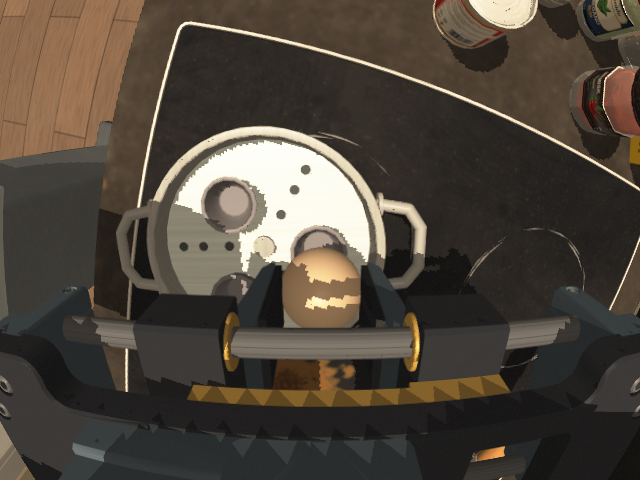

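>>> {"api": "servo_tool", "payload": {
  "plan": [
    [[-0.001, -0.001, 0.01, 0, 0, 0], [-0.001, -0.001, 0.018, 0, 0, 0], [-0.001, -0.001, 0.024, 0, 0, 0], [-0.001, -0.001, 0.028, 0, 0, 0], [-0.001, -0.001, 0.03, 0, 0, 0], [-0.001, -0.001, 0.031, 0, 0, 0], [-0.001, -0.001, 0.032, 0, 0, 0], [-0.001, -0.001, 0.032, 0, 0, 0]]
  ]
}}

```text
t: 10.2
eef_pos: [0.5098, 0.2113, 0.0626]
eef_rot: [0.0, 0.601, 0.799, 0.0]
contact_force: [-1.0, 0.7, 3.2]
grip_width: 0.0386
gripper_force: 10.0
```

>>> {"api": "servo_tool", "payload": {
  "plan": [
    [[0, 0, 0, 0, 0, 0], [0, 0, 0, 0, 0, 0], [0, 0, 0, 0, 0, 0], [0, 0, 0, 0, 0, 0]]
  ],
  "fingers": 0.6
}}

```text
t: 10.6
eef_pos: [0.5097, 0.2111, 0.0624]
eef_rot: [0.0, 0.601, 0.799, -0.0]
contact_force: [-0.0, 0.3, 0.1]
grip_width: 0.0547
gripper_force: 0.0
```

>>> {"api": "servo_tool", "payload": {
  "plan": [
    [[0, 0, -0.005, 0, 0, 0], [0, 0, -0.02, 0, 0, 0], [0, 0, -0.045, 0, 0, 0], [0, 0, -0.08, 0, 0, 0], [0, 0, -0.11, 0, 0, 0], [0, 0, -0.13, 0, 0, 0], [0, 0, -0.14, 0, 0, 0], [0, 0, -0.14, 0, 0, 0]]
  ]
}}

```text
t: 11.4
eef_pos: [0.5101, 0.2113, 0.2035]
eef_rot: [0.001, 0.601, 0.799, 0.001]
contact_force: [0.0, -0.9, 0.1]
grip_width: 0.0546
gripper_force: 0.0
```

```bash
python3 - <<'E'
from plant import state, grab_frame
from h import *
f=grab_frame("wrist"); cv2.imwrite("pics/p2.png",f["pixels"])
p=[.4623,-.3803]  # egg B
s=state();print(s['eef_pos'],go(s,[*p,.2],8.4))
u=proj
for z in(.075,): print(fproj(f,[[.5104,.2114,z],[.5104,.2114,.1]]))
E
```

```text
[0.50960692 0.21112607 0.20228266] [-0.5551, -0.2095, 0.0022, 0.0, 0.0, 7.7]
[[320.07387901 221.44906148]
 [320.05134035 228.60596506]]
```

View pics/p2.png

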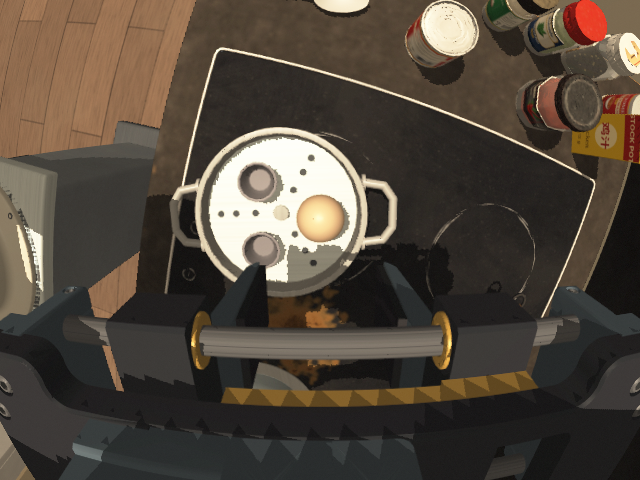

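>>> {"api": "servo_tool", "payload": {
  "plan": [
    [[-0.02, -0.008, 0, 0, 0, 0], [-0.06, -0.023, 0, 0, 0, 2], [-0.105, -0.04, 0, 0, 0, 4], [-0.155, -0.059, 0, 0, 0, 6], [-0.205, -0.077, 0, 0, 0, 7.7], [-0.255, -0.096, 0, 0, 0, 7.7], [-0.305, -0.115, 0, 0, 0, 7.7], [-0.355, -0.134, 0, 0, 0, 7.7], [-0.405, -0.153, 0, 0, 0, 7.7], [-0.45, -0.17, 0.005, 0, 0, 7.7], [-0.495, -0.187, 0.02, 0, 0, 7.7], [-0.53, -0.2, 0.04, 0, 0, 7.7]]
  ],
  "fingers": 0.9
}}

```text
t: 12.65
eef_pos: [0.4646, -0.346, 0.1657]
eef_rot: [0.0, 0.654, 0.757, -0.0]
contact_force: [1.0, -0.5, -0.2]
grip_width: 0.0825
gripper_force: 0.0
```

>>> {"api": "servo_tool", "payload": {
  "plan": [
    [[-0.015, 0, 0.02, 0, 0, 0], [-0.022, 0, 0.04, 0, 0, 0], [-0.022, 0, 0.055, 0, 0, 0], [-0.022, 0, 0.06, 0, 0, 0], [-0.022, 0, 0.06, 0, 0, 0], [-0.022, 0, 0.06, 0, 0, 0]]
  ]
}}

```text
t: 13.25
eef_pos: [0.4686, -0.3652, 0.107]
eef_rot: [-0.0, 0.653, 0.757, 0.0]
contact_force: [0.7, -0.5, 0.1]
grip_width: 0.082
gripper_force: 0.0
```

```bash
python3 - <<'E'
from plant import state
from h import *
s=state();print(s['t'],s['eef_pos'],go(s,[.4623,-.3803,.0235],8.4))
E
```

```text
13.25 [ 0.46861064 -0.36522556  0.1069941 ] [-0.014, -0.0085, 0.0835, 0.0, -0.0, 0.0]
```

>>> {"api": "servo_tool", "payload": {
  "plan": [
    [[-0.014, -0.0085, 0.005, 0, 0, 0], [-0.014, -0.0085, 0.02, 0, 0, 0], [-0.014, -0.0085, 0.045, 0, 0, 0], [-0.014, -0.0085, 0.065, 0, 0, 0], [-0.014, -0.0085, 0.078, 0, 0, 0], [-0.014, -0.0085, 0.083, 0, 0, 0], [-0.014, -0.0085, 0.083, 0, 0, 0], [-0.014, -0.0085, 0.083, 0, 0, 0]]
  ]
}}

```text
t: 14.05
eef_pos: [0.4625, -0.381, 0.0246]
eef_rot: [0.001, 0.653, 0.757, -0.0]
contact_force: [-0.3, 0.4, 0.6]
grip_width: 0.0821
gripper_force: 0.0
```

>>> {"api": "servo_tool", "payload": {
  "plan": [
    [[0, 0, 0, 0, 0, 0], [0, 0, 0, 0, 0, 0], [0, 0, 0, 0, 0, 0], [0, 0, 0, 0, 0, 0], [0, 0, 0, 0, 0, 0], [0, 0, 0, 0, 0, 0], [0, 0, 0, 0, 0, 0], [0, 0, 0, 0, 0, 0]]
  ],
  "fingers": 0
}}

```text
t: 14.85
eef_pos: [0.4618, -0.3805, 0.0237]
eef_rot: [-0.0, 0.653, 0.757, -0.0]
contact_force: [-3.9, -0.8, 2.2]
grip_width: 0.0383
gripper_force: 9.9
```

```bash
python3 - <<'E'
from plant import state
from h import *
s=state();print(go(s,[.4635,.1629,.16],-14))
E
```

```text
[0.5373, 0.081, -0.1362, -0.0, -0.0, 22.4]
```

>>> {"api": "servo_tool", "payload": {
  "plan": [
    [[0, 0, -0.015, 0, 0, 0], [0, 0, -0.045, 0, 0, 0], [0.01, 0, -0.08, 0, 0, 0], [0.04, 0.006, -0.11, 0, 0, 0], [0.08, 0.012, -0.13, 0, 0, 3], [0.125, 0.019, -0.136, 0, 0, 6], [0.17, 0.026, -0.136, 0, 0, 9], [0.22, 0.033, -0.136, 0, 0, 12], [0.27, 0.041, -0.136, 0, 0, 15], [0.32, 0.048, -0.136, 0, 0, 18], [0.37, 0.056, -0.136, 0, 0, 21], [0.415, 0.063, -0.136, 0, 0, 22.4]]
  ]
}}

```text
t: 16.05
eef_pos: [0.4636, 0.0415, 0.16]
eef_rot: [0.0, 0.789, 0.615, 0.0]
contact_force: [1.1, -0.5, -1.0]
grip_width: 0.0385
gripper_force: 9.4
```

>>> {"api": "servo_tool", "payload": {
  "plan": [
    [[0.03, -0.01, 0, 0, 0, 0], [0.06, -0.019, 0, 0, 0, 0], [0.085, -0.026, 0, 0, 0, 0], [0.1, -0.028, 0, 0, 0, 0], [0.106, -0.03, 0, 0, 0, 0], [0.106, -0.03, 0, 0, 0, 0], [0.106, -0.03, 0, 0, 0, 0]]
  ]
}}

```text
t: 16.75
eef_pos: [0.4603, 0.1488, 0.1597]
eef_rot: [0.0, 0.788, 0.616, -0.0]
contact_force: [-0.2, -0.7, -0.6]
grip_width: 0.0385
gripper_force: 9.4
```

```bash
python3 - <<'E'
from plant import state
from h import *
s=state();print(s['t'],s['eef_pos'],s['grip_width'],go(s,[.4635,.1629,.095],-14))
E
```

```text
16.75 [0.46027393 0.14879183 0.15972595] 0.038466645800920976 [0.0145, -0.0003, 0.0647, -0.0, 0.0, -0.0]
```

>>> {"api": "servo_tool", "payload": {
  "plan": [
    [[0.008, 0, 0.005, 0, 0, 0], [0.0145, 0, 0.02, 0, 0, 0], [0.0145, 0, 0.04, 0, 0, 0], [0.0145, 0, 0.055, 0, 0, 0], [0.0145, 0, 0.063, 0, 0, 0], [0.0145, 0, 0.065, 0, 0, 0], [0.0145, 0, 0.065, 0, 0, 0], [0.0145, 0, 0.065, 0, 0, 0]]
  ]
}}

```text
t: 17.55
eef_pos: [0.4643, 0.1635, 0.0953]
eef_rot: [0.0, 0.788, 0.616, 0.0]
contact_force: [0.3, -0.0, -0.2]
grip_width: 0.0383
gripper_force: 9.4
```

```bash
python3 - <<'E'
from plant import state
from h import *
s=state();print(s['t'],s['eef_pos'],s['grip_width'],go(s,[.4635,.1629,.063],-14))
E
```

```text
17.55 [0.4642925  0.16345028 0.09534835] 0.03832372742500625 [-0.0007, -0.0007, 0.0323, 0.1, -0.0, -0.0]
```

>>> {"api": "servo_tool", "payload": {
  "plan": [
    [[-0.0007, -0.0007, 0.01, 0, 0, 0], [-0.0007, -0.0007, 0.018, 0, 0, 0], [-0.0007, -0.0007, 0.024, 0, 0, 0], [-0.0007, -0.0007, 0.028, 0, 0, 0], [-0.0007, -0.0007, 0.03, 0, 0, 0], [-0.0007, -0.0007, 0.031, 0, 0, 0], [-0.0007, -0.0007, 0.032, 0, 0, 0], [-0.0007, -0.0007, 0.032, 0, 0, 0]]
  ]
}}

```text
t: 18.35
eef_pos: [0.463, 0.1629, 0.0628]
eef_rot: [0.0, 0.788, 0.616, 0.0]
contact_force: [0.4, -0.6, 0.3]
grip_width: 0.0387
gripper_force: 9.4
```

>>> {"api": "servo_tool", "payload": {
  "plan": [
    [[0, 0, 0.0005, 0, 0, 0], [0, 0, 0.001, 0, 0, 0], [0, 0, 0.001, 0, 0, 0]]
  ]
}}

```text
t: 18.65
eef_pos: [0.4631, 0.163, 0.0619]
eef_rot: [0.0, 0.788, 0.616, 0.0]
contact_force: [-0.4, 1.0, 1.0]
grip_width: 0.0385
gripper_force: 9.7
```

Touching lightly; release and retreat.

>>> {"api": "servo_tool", "payload": {
  "plan": [
    [[0, 0, 0, 0, 0, 0], [0, 0, 0, 0, 0, 0], [0, 0, 0, 0, 0, 0], [0, 0, 0, 0, 0, 0]]
  ],
  "fingers": 0.6
}}

```text
t: 19.05
eef_pos: [0.4629, 0.1629, 0.0618]
eef_rot: [-0.0, 0.788, 0.616, -0.0]
contact_force: [-0.8, -0.4, 0.4]
grip_width: 0.0547
gripper_force: 0.0
```

>>> {"api": "servo_tool", "payload": {
  "plan": [
    [[0, 0, -0.005, 0, 0, 0], [0, 0, -0.02, 0, 0, 0], [0, 0, -0.045, 0, 0, 0], [0, 0, -0.08, 0, 0, 0], [0, 0, -0.11, 0, 0, 0], [0, 0, -0.13, 0, 0, 0], [0, 0, -0.14, 0, 0, 0], [0, 0, -0.14, 0, 0, 0]]
  ]
}}

```text
t: 19.85
eef_pos: [0.4635, 0.163, 0.2028]
eef_rot: [0.0, 0.788, 0.616, 0.001]
contact_force: [-0.1, 0.3, -1.0]
grip_width: 0.0546
gripper_force: 0.0
```

```bash
python3 - <<'E'
from plant import state, grab_frame
from h import *
f=grab_frame("wrist"); cv2.imwrite("pics/p3.png",f["pixels"])
hsv=cv2.cvtColor(f["pixels"],cv2.COLOR_BGR2HSV)
m=cv2.inRange(hsv,(8,50,110),(25,200,255));n,l,st,c=cv2.connectedComponentsWithStats(m)
for i in range(1,n):
    if st[i,4]>500: print(st[i],c[i].round(1),atz(f,c[i],.08,True))
s=state();print(s['t'],s['eef_pos'],go(s,[.4688,-.4255,.2],8.4))
E
```

```text
[    0     0   196   294 40152] [ 73.  135.5] [[0.25077966 0.31084548]]
[602   0  33 313 674] [625.1 147.6] [[0.80791655 0.16954504]]
[ 281   83  149  138 1883] [394.1 146.8] [[0.54201241 0.21358578]]
[ 208  105  105  170 1392] [246.5 222.7] [[0.40121653 0.17979388]]
[ 332  129   50   51 1920] [356.8 154. ] [[0.50922183 0.21463243]]
[ 562  134   28  153 3035] [575.6 207.1] [[0.72473289 0.11884601]]
[ 296  198   49   49 1888] [320.2 222. ] [[0.46473545 0.16434574]]
19.9 [0.46293797 0.16289796 0.2016531 ] [-0.5695, 0.148, 0.0016, 0.0, -0.0, -22.4]
```

>>> {"api": "servo_tool", "payload": {
  "plan": [
    [[-0.02, 0.005, 0, 0, 0, 0], [-0.06, 0.016, 0, 0, 0, -2], [-0.105, 0.027, 0, 0, 0, -5], [-0.15, 0.039, 0, 0, 0, -9], [-0.195, 0.051, 0, 0, 0, -13], [-0.24, 0.062, 0, 0, 0, -17], [-0.288, 0.075, 0, 0, 0, -21], [-0.336, 0.087, 0, 0, 0, -22.4], [-0.384, 0.1, 0, 0, 0, -22.4], [-0.43, 0.112, 0.01, 0, 0, -22.4], [-0.475, 0.123, 0.025, 0, 0, -22.4], [-0.515, 0.134, 0.045, 0, 0, -22.4]]
  ],
  "fingers": 0.9
}}

```text
t: 21.1
eef_pos: [0.4677, -0.3714, 0.155]
eef_rot: [-0.0, 0.654, 0.757, -0.0]
contact_force: [1.7, 0.1, 0.4]
grip_width: 0.0821
gripper_force: 0.0
```

```bash
python3 - <<'E'
from plant import state
from h import *
s=state();print(s['t'],s['eef_pos'],go(s,[.4688,-.4255,.1],8.4))
E
```

```text
21.1 [ 0.46770686 -0.37140346  0.15504739] [-0.0537, -0.0068, 0.055, -0.0, -0.0, -0.0]
```

>>> {"api": "servo_tool", "payload": {
  "plan": [
    [[-0.025, -0.004, 0.02, 0, 0, 0], [-0.045, -0.007, 0.04, 0, 0, 0], [-0.05, -0.007, 0.05, 0, 0, 0], [-0.05, -0.007, 0.052, 0, 0, 0], [-0.05, -0.007, 0.052, 0, 0, 0]]
  ]
}}

```text
t: 21.6
eef_pos: [0.4687, -0.4185, 0.1043]
eef_rot: [-0.001, 0.653, 0.757, 0.0]
contact_force: [-0.5, 0.5, -0.3]
grip_width: 0.082
gripper_force: 0.0
```

```bash
python3 - <<'E'
from plant import state
from h import *
s=state();print(s['t'],s['eef_pos'],go(s,[.4688,-.4255,.0235],8.4))
E
```

```text
21.6 [ 0.46867624 -0.41853943  0.10432693] [-0.007, -0.0008, 0.0808, -0.0, -0.1, 0.0]
```

>>> {"api": "servo_tool", "payload": {
  "plan": [
    [[-0.007, -0.001, 0.005, 0, 0, 0], [-0.007, -0.001, 0.02, 0, 0, 0], [-0.007, -0.001, 0.045, 0, 0, 0], [-0.007, -0.001, 0.065, 0, 0, 0], [-0.007, -0.001, 0.076, 0, 0, 0], [-0.007, -0.001, 0.08, 0, 0, 0], [-0.007, -0.001, 0.08, 0, 0, 0], [-0.007, -0.001, 0.08, 0, 0, 0]]
  ]
}}

```text
t: 22.4
eef_pos: [0.4694, -0.4272, 0.0258]
eef_rot: [0.001, 0.653, 0.757, -0.0]
contact_force: [-0.6, -0.2, -0.1]
grip_width: 0.082
gripper_force: 0.0
```

>>> {"api": "servo_tool", "payload": {
  "plan": [
    [[0, 0, 0, 0, 0, 0], [0, 0, 0, 0, 0, 0], [0, 0, 0, 0, 0, 0], [0, 0, 0, 0, 0, 0], [0, 0, 0, 0, 0, 0], [0, 0, 0, 0, 0, 0], [0, 0, 0, 0, 0, 0], [0, 0, 0, 0, 0, 0]]
  ],
  "fingers": 0
}}

```text
t: 23.2
eef_pos: [0.4687, -0.4268, 0.0247]
eef_rot: [-0.0, 0.653, 0.757, -0.0]
contact_force: [-2.7, -0.5, 2.1]
grip_width: 0.0379
gripper_force: 9.7
```

```bash
python3 - <<'E'
from plant import state
from h import *
s=state();print(s['t'],s['eef_pos'],go(s,[.4448,.2278,.16],46),go(s,[.4448,.2278,.16],8.4))
E
```

```text
23.2 [ 0.46867174 -0.42676507  0.02474871] [0.651, 0.072, -0.1352, -0.0, -0.0, -37.6] [0.651, 0.072, -0.1352, -0.0, -0.0, 0.0]
```

>>> {"api": "servo_tool", "payload": {
  "plan": [
    [[0, 0, -0.015, 0, 0, 0], [0, 0, -0.045, 0, 0, 0], [0.01, 0, -0.08, 0, 0, 0], [0.04, 0.004, -0.11, 0, 0, -2], [0.08, 0.009, -0.13, 0, 0, -5], [0.125, 0.014, -0.136, 0, 0, -9], [0.17, 0.019, -0.136, 0, 0, -13], [0.22, 0.024, -0.136, 0, 0, -17], [0.27, 0.03, -0.136, 0, 0, -21], [0.318, 0.035, -0.136, 0, 0, -25], [0.366, 0.04, -0.136, 0, 0, -29], [0.414, 0.046, -0.136, 0, 0, -33]]
  ]
}}

```text
t: 24.4
eef_pos: [0.4537, -0.0086, 0.1619]
eef_rot: [0.001, 0.41, 0.912, 0.0]
contact_force: [0.8, 1.0, 0.0]
grip_width: 0.0381
gripper_force: 9.4
```

```bash
python3 - <<'E'
from plant import state
from h import *
s=state();print(s['t'],s['eef_pos'],s['grip_width'],go(s,[.4448,.2278,.16],46))
E
```

```text
24.4 [ 0.4536645  -0.0086353   0.16190705] 0.038065564207753276 [0.1828, 0.1502, 0.0019, 0.1, 0.1, -4.4]
```

>>> {"api": "servo_tool", "payload": {
  "plan": [
    [[0.038, 0.031, 0, 0, 0, -2], [0.074, 0.061, 0, 0, 0, -4], [0.11, 0.09, 0, 0, 0, -4.4], [0.14, 0.115, 0, 0, 0, -4.4], [0.162, 0.133, 0, 0, 0, -4.4], [0.175, 0.144, 0, 0, 0, -4.4], [0.18, 0.148, 0, 0, 0, -4.4], [0.18, 0.148, 0, 0, 0, -4.4], [0.18, 0.148, 0, 0, 0, -4.4]]
  ]
}}

```text
t: 25.3
eef_pos: [0.4459, 0.2217, 0.1611]
eef_rot: [0.0, 0.376, 0.926, -0.0]
contact_force: [-0.6, 0.0, -0.5]
grip_width: 0.0376
gripper_force: 9.4
```

```bash
python3 - <<'E'
from plant import state
from h import *
s=state();print(s['t'],s['eef_pos'],s['grip_width'],go(s,[.4448,.2278,.096],46))
E
```

```text
25.3 [0.44586675 0.2216838  0.1610876 ] 0.037582681784648755 [0.005, 0.0036, 0.0651, 0.0, 0.0, -0.2]
```

>>> {"api": "servo_tool", "payload": {
  "plan": [
    [[0.005, 0.0036, 0.01, 0, 0, 0], [0.005, 0.0036, 0.03, 0, 0, 0], [0.005, 0.0036, 0.048, 0, 0, 0], [0.005, 0.0036, 0.058, 0, 0, 0], [0.005, 0.0036, 0.064, 0, 0, 0], [0.005, 0.0036, 0.066, 0, 0, 0], [0.005, 0.0036, 0.066, 0, 0, 0]]
  ]
}}

```text
t: 26.0
eef_pos: [0.4449, 0.2284, 0.0949]
eef_rot: [0.0, 0.376, 0.927, 0.0]
contact_force: [-0.2, -0.5, -1.1]
grip_width: 0.0372
gripper_force: 9.4
```

```bash
python3 - <<'E'
from plant import state,grab_frame
from h import *
f=grab_frame("wrist");cv2.imwrite("pics/p4.png",f["pixels"])
s=state();print(s['t'],s['eef_pos'],s['grip_width'],go(s,[.4448,.2278,.065],46))
E
```

```text
26.05 [0.44504002 0.22852241 0.09515729] 0.037904734779499065 [-0.0003, -0.0007, 0.0302, 0.0, 0.0, -0.2]
```

Just noise in the width; descend.

>>> {"api": "servo_tool", "payload": {
  "plan": [
    [[0, 0, 0.01, 0, 0, 0], [0, -0.0006, 0.018, 0, 0, 0], [0, -0.0006, 0.023, 0, 0, 0], [0, -0.0006, 0.026, 0, 0, 0], [0, -0.0006, 0.028, 0, 0, 0], [0, -0.0006, 0.029, 0, 0, 0], [0, -0.0006, 0.03, 0, 0, 0], [0, -0.0006, 0.03, 0, 0, 0]]
  ]
}}

```text
t: 26.85
eef_pos: [0.4444, 0.2281, 0.0648]
eef_rot: [0.0, 0.376, 0.927, 0.0]
contact_force: [-0.3, -0.7, 0.1]
grip_width: 0.0379
gripper_force: 9.4
```

>>> {"api": "servo_tool", "payload": {
  "plan": [
    [[0, 0, 0.0005, 0, 0, 0], [0, 0, 0.001, 0, 0, 0], [0, 0, 0.001, 0, 0, 0]]
  ]
}}

```text
t: 27.15
eef_pos: [0.4443, 0.228, 0.0638]
eef_rot: [-0.0, 0.376, 0.927, 0.0]
contact_force: [0.2, 0.3, -1.1]
grip_width: 0.0377
gripper_force: 9.4
```

>>> {"api": "servo_tool", "payload": {
  "plan": [
    [[0, 0, 0.0005, 0, 0, 0], [0, 0, 0.001, 0, 0, 0], [0, 0, 0.001, 0, 0, 0]]
  ]
}}

```text
t: 27.45
eef_pos: [0.4442, 0.2281, 0.0628]
eef_rot: [-0.0, 0.376, 0.927, 0.0]
contact_force: [-1.5, 0.7, 2.8]
grip_width: 0.038
gripper_force: 9.9
```

Contact; release, retreat.

>>> {"api": "servo_tool", "payload": {
  "plan": [
    [[0, 0, 0, 0, 0, 0], [0, 0, 0, 0, 0, 0], [0, 0, 0, 0, 0, 0], [0, 0, 0, 0, 0, 0]]
  ],
  "fingers": 0.6
}}

```text
t: 27.85
eef_pos: [0.4444, 0.2281, 0.0628]
eef_rot: [0.0, 0.376, 0.927, 0.0]
contact_force: [0.5, 0.1, -0.7]
grip_width: 0.0548
gripper_force: 0.0
```

>>> {"api": "servo_tool", "payload": {
  "plan": [
    [[0, 0, -0.005, 0, 0, 0], [0, 0, -0.02, 0, 0, 0], [0, 0, -0.045, 0, 0, 0], [0, 0, -0.08, 0, 0, 0], [0, 0, -0.12, 0, 0, 0], [0, 0, -0.155, 0, 0, 0], [0, 0, -0.18, 0, 0, 0], [0, 0, -0.19, 0, 0, 0], [0, 0, -0.19, 0, 0, 0]]
  ]
}}

```text
t: 28.75
eef_pos: [0.4448, 0.2282, 0.2538]
eef_rot: [0.001, 0.376, 0.927, 0.001]
contact_force: [-0.9, 0.4, -0.6]
grip_width: 0.0546
gripper_force: 0.0
```

```bash
python3 - <<'E'
from plant import state, grab_frame
from h import *
f=grab_frame("wrist"); cv2.imwrite("pics/p5.png",f["pixels"])
hsv=cv2.cvtColor(f["pixels"],cv2.COLOR_BGR2HSV)
m=cv2.inRange(hsv,(8,50,110),(25,200,255));n,l,st,c=cv2.connectedComponentsWithStats(m)
for i in range(1,n):
    if st[i,4]>500: print(st[i],c[i].round(1),atz(f,c[i],.08,True))
s=state();print(s['t'],s['eef_pos'],go(s,[.49,-.165,.28],8))
E
```

```text
[    0     0   391   320 31201] [156.5 127.7] [[0.26109824 0.16910215]]
[  441     0   199   313 18439] [568.8 113.8] [[0.55660068 0.51319479]]
[   0   20   76  175 8680] [35.7 97.7] [[0.10006691 0.08480649]]
[136  75 203 217 706] [236.5 184.9] [[0.36612843 0.18615848]]
[343  75 200 243 601] [447.7 194. ] [[0.52324088 0.33595996]]
[ 476  146   66   54 1061] [502.8 171.4] [[0.54827971 0.40003364]]
[ 299  188   42   45 1320] [319.5 209.4] [[0.44315544 0.22819375]]
[ 333  241   43   42 1357] [353.6 261.5] [[0.50809413 0.21505813]]
[ 269  243   42   44 1386] [290.1 263.9] [[0.46344097 0.16514763]]
[540 242  35  48 555] [554.4 257.3] [[0.68040595 0.39449399]]
[ 222  370  312   37 4031] [382.1 391.2] [[0.66450381 0.12315166]]
28.8 [0.44419813 0.22799162 0.25252361] [-0.3068, -0.2498, -0.0275, 0.0, 0.0, 37.8]
```

>>> {"api": "servo_tool", "payload": {
  "plan": [
    [[-0.03, -0.024, -0.027, 0, 0, 3], [-0.065, -0.053, -0.027, 0, 0, 9], [-0.1, -0.082, -0.027, 0, 0, 16], [-0.138, -0.112, -0.027, 0, 0, 23], [-0.176, -0.143, -0.027, 0, 0, 30], [-0.214, -0.174, -0.027, 0, 0, 36], [-0.25, -0.204, -0.027, 0, 0, 37.8], [-0.28, -0.228, -0.027, 0, 0, 37.8], [-0.3, -0.244, -0.027, 0, 0, 37.8], [-0.307, -0.25, -0.027, 0, 0, 37.8], [-0.307, -0.25, -0.027, 0, 0, 37.8], [-0.307, -0.25, -0.027, 0, 0, 37.8]]
  ]
}}

```text
t: 30.0
eef_pos: [0.4897, -0.1641, 0.279]
eef_rot: [-0.001, 0.656, 0.755, -0.0]
contact_force: [0.3, 0.2, 0.5]
grip_width: 0.0548
gripper_force: 0.0
```

>>> {"api": "servo_tool", "payload": {
  "plan": [
    [[0, 0, 0, 0, 0, 0], [0, 0, 0, 0, 0, 0], [0, 0, 0, 0, 0, 0]]
  ]
}}

```text
t: 30.3
eef_pos: [0.4902, -0.1645, 0.2799]
eef_rot: [0.0, 0.656, 0.755, 0.0]
contact_force: [-0.6, -0.2, 0.1]
grip_width: 0.0547
gripper_force: 0.0
```

```bash
python3 - <<'E'
from plant import state, grab_frame
from h import *
import pickle
f=grab_frame("wrist"); pickle.dump(f,open("pics/w5.pkl","wb"))
im=f["pixels"].copy();t=np.linspace(0,2*np.pi,200)
for cx,cy,r,z in((.4985,-.0872,.088,.01),(.4985,-.0872,.013,.106)):
    p=fproj(f,np.c_[cx+r*np.cos(t),cy+r*np.sin(t),0*t+z]);cv2.polylines(im,[p.round().astype(int)],True,(0,0,255),1)
cv2.imwrite("pics/lid.png",cv2.resize(im[0:300,150:490],None,fx=2,fy=2,interpolation=cv2.INTER_CUBIC))
print(state()['eef_pos'])
E
```

```text
[ 0.49017442 -0.16465511  0.2798957 ]
```

View pics/lid.png

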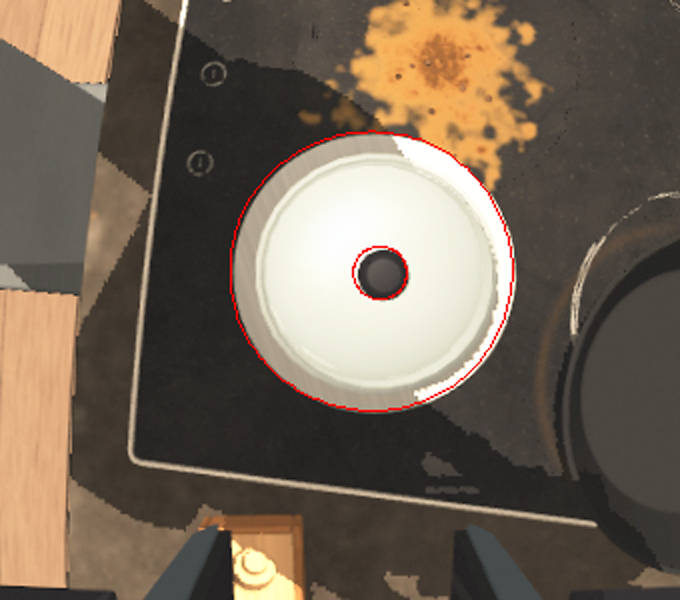

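```bash
python3 - <<'E'
from plant import state
from h import *
s=state();print(go(s,[.4987,-.0876,.079],8))
E
```

```text
[0.0751, 0.0192, 0.2009, 0.0, 0.0, 0.0]
```

>>> {"api": "servo_tool", "payload": {
  "plan": [
    [[0.02, 0.005, 0.02, 0, 0, 0], [0.045, 0.012, 0.05, 0, 0, 0], [0.065, 0.017, 0.085, 0, 0, 0], [0.075, 0.019, 0.115, 0, 0, 0], [0.075, 0.019, 0.14, 0, 0, 0], [0.075, 0.019, 0.15, 0, 0, 0], [0.075, 0.019, 0.15, 0, 0, 0], [0.075, 0.019, 0.15, 0, 0, 0]]
  ]
}}

```text
t: 31.15
eef_pos: [0.4992, -0.0886, 0.1307]
eef_rot: [0.001, 0.656, 0.755, 0.0]
contact_force: [0.6, -0.1, 0.0]
grip_width: 0.0547
gripper_force: 0.0
```

```bash
python3 - <<'E'
from plant import state
from h import *
s=state();print(s['eef_pos'],go(s,[.4987,-.0876,.079],8))
E
```

```text
[ 0.49916407 -0.08864073  0.13073034] [0.0011, -0.0004, 0.0517, 0.1, 0.0, -0.0]
```

>>> {"api": "servo_tool", "payload": {
  "plan": [
    [[0.001, -0.0004, 0.015, 0, 0, 0], [0.001, -0.0004, 0.03, 0, 0, 0], [0.001, -0.0004, 0.042, 0, 0, 0], [0.001, -0.0004, 0.049, 0, 0, 0], [0.001, -0.0004, 0.051, 0, 0, 0], [0.001, -0.0004, 0.051, 0, 0, 0]]
  ]
}}

```text
t: 31.75
eef_pos: [0.4984, -0.0876, 0.0793]
eef_rot: [0.0, 0.656, 0.755, 0.0]
contact_force: [-0.4, 1.0, 0.1]
grip_width: 0.0545
gripper_force: 0.0
```

>>> {"api": "servo_tool", "payload": {
  "plan": [
    [[0, 0, 0, 0, 0, 0], [0, 0, 0, 0, 0, 0], [0, 0, 0, 0, 0, 0], [0, 0, 0, 0, 0, 0], [0, 0, 0, 0, 0, 0], [0, 0, 0, 0, 0, 0], [0, 0, 0, 0, 0, 0]]
  ],
  "fingers": 0,
  "squeeze": 35
}}

```text
t: 32.45
eef_pos: [0.4986, -0.0875, 0.0792]
eef_rot: [0.001, 0.656, 0.755, 0.0]
contact_force: [-0.1, -1.0, 6.9]
grip_width: 0.0191
gripper_force: 28.8
```

>>> {"api": "servo_tool", "payload": {
  "plan": [
    [[0, 0, -0.01, 0, 0, 0], [0, 0, -0.03, 0, 0, 0], [0, 0, -0.06, 0, 0, 0], [0, 0, -0.095, 0, 0, 0], [0, 0, -0.125, 0, 0, 0], [0, 0, -0.145, 0, 0, 0], [0, 0, -0.155, 0, 0, 0], [0, 0, -0.155, 0, 0, 0], [0, 0, -0.155, 0, 0, 0]]
  ]
}}

```text
t: 33.35
eef_pos: [0.4975, -0.0872, 0.233]
eef_rot: [-0.001, 0.656, 0.755, -0.0]
contact_force: [0.3, 0.5, -1.0]
grip_width: 0.0004
gripper_force: 0.0
```

```bash
python3 - <<'E'
from plant import state
from h import *
s=state();print(s['eef_pos'],s['contact_force'],s['moment'],s['grip_width'],go(s,[.4729,.2007,.235],8))
E
```

```text
[ 0.49749121 -0.08721533  0.23300142] [ 0.26200804  0.48227159 -1.00584259] [-0.08556589  0.08966432 -0.03036378] 0.0003959485498338991 [0.2885, 0.0157, -0.0019, -0.1, -0.0, 0.0]
```

```bash
python3 - <<'E'
from plant import state
from h import *
s=state();print(go(s,[.4902,-.1646,.28],8))
E
```

```text
[-0.0756, -0.018, -0.047, -0.1, -0.0, 0.0]
```

>>> {"api": "servo_tool", "payload": {
  "plan": [
    [[-0.02, -0.005, -0.02, 0, 0, 0], [-0.05, -0.012, -0.04, 0, 0, 0], [-0.07, -0.016, -0.046, 0, 0, 0], [-0.076, -0.018, -0.046, 0, 0, 0], [-0.076, -0.018, -0.046, 0, 0, 0], [-0.076, -0.018, -0.046, 0, 0, 0]]
  ],
  "fingers": 0.6,
  "squeeze": 20
}}

```text
t: 33.95
eef_pos: [0.4902, -0.1642, 0.2786]
eef_rot: [-0.001, 0.656, 0.755, -0.0]
contact_force: [1.1, 0.3, 0.7]
grip_width: 0.0456
gripper_force: 0.0
```

```bash
python3 - <<'E'
from plant import state, grab_frame
from h import *
import pickle
f0=pickle.load(open("pics/w5.pkl","rb"));f=grab_frame("wrist"); pickle.dump(f,open("pics/w6.pkl","wb"));cv2.imwrite("pics/w6.png",f["pixels"])
for g in(f0,f):
    gr=cv2.cvtColor(g["pixels"],cv2.COLOR_BGR2GRAY)
    m=((gr<110)*255).astype(np.uint8)[90:180,290:390];n,l,st,c=cv2.connectedComponentsWithStats(m)
    for i in range(1,n):
        if st[i,4]>100: k=c[i]+[290,90];print("knob",st[i],k,atz(g,k,.104,True))
    # lid bright region: fill of non-dark around
    m=((gr>85)*255).astype(np.uint8);m[:60]=0
    h=cv2.HoughCircles(cv2.GaussianBlur(gr,(3,3),0),cv2.HOUGH_GRADIENT,1,50,param1=120,param2=25,minRadius=64,maxRadius=78)
    print(h[0][:3] if h is not None else None,fproj(g,[.4985,-.0872,.01]))
s=state();print(s["eef_pos"])
E
```

```text
knob [ 39  35  25  25 492] [341.13617886 137.05487805] [[ 0.50028784 -0.08806237]]
[[335.5 135.5  69.7]
 [500.5 210.5  76.3]] [[335.73346327 135.258881  ]]
knob [ 38  36  25  25 497] [340.18511066 137.89336016] [[ 0.49916552 -0.08855112]]
[[336.5 136.5  70.8]
 [516.5 193.5  77.4]
 [  7.5  78.5  77.4]] [[336.06481578 135.78467781]]
[ 0.49035126 -0.16412542  0.2788181 ]
```

>>> {"api": "servo_tool", "payload": {
  "plan": [
    [[0.02, 0.005, 0.02, 0, 0, 0], [0.045, 0.012, 0.05, 0, 0, 0], [0.065, 0.017, 0.085, 0, 0, 0], [0.075, 0.019, 0.115, 0, 0, 0], [0.075, 0.019, 0.14, 0, 0, 0], [0.075, 0.019, 0.15, 0, 0, 0], [0.075, 0.019, 0.15, 0, 0, 0], [0.075, 0.019, 0.15, 0, 0, 0]]
  ]
}}

```text
t: 34.8
eef_pos: [0.4996, -0.0882, 0.1305]
eef_rot: [0.0, 0.656, 0.755, 0.0]
contact_force: [-0.2, 0.3, -0.1]
grip_width: 0.0545
gripper_force: 0.0
```

```bash
python3 - <<'E'
from plant import state
from h import *
s=state();print(s['eef_pos'],go(s,[.4989,-.088,.078],8))
E
```

```text
[ 0.49959895 -0.08824227  0.13054571] [0.0004, -0.0007, 0.0525, 0.0, 0.0, 0.0]
```

>>> {"api": "servo_tool", "payload": {
  "plan": [
    [[0, -0.0007, 0.015, 0, 0, 0], [0, -0.0007, 0.03, 0, 0, 0], [0, -0.0007, 0.042, 0, 0, 0], [0, -0.0007, 0.05, 0, 0, 0], [0, -0.0007, 0.053, 0, 0, 0], [0, -0.0007, 0.0545, 0, 0, 0], [0, -0.0007, 0.0555, 0, 0, 0], [0, -0.0007, 0.0565, 0, 0, 0], [0, -0.0007, 0.057, 0, 0, 0], [0, -0.0007, 0.057, 0, 0, 0]]
  ]
}}

```text
t: 35.8
eef_pos: [0.4985, -0.0883, 0.0729]
eef_rot: [0.0, 0.656, 0.755, 0.0]
contact_force: [-0.1, -0.5, 0.4]
grip_width: 0.0547
gripper_force: 0.0
```

>>> {"api": "servo_tool", "payload": {
  "plan": [
    [[0, 0, 0, 0, 0, 0], [0, 0, 0, 0, 0, 0], [0, 0, 0, 0, 0, 0], [0, 0, 0, 0, 0, 0], [0, 0, 0, 0, 0, 0], [0, 0, 0, 0, 0, 0]]
  ],
  "fingers": 0
}}

```text
t: 36.4
eef_pos: [0.4985, -0.0883, 0.0728]
eef_rot: [0.0, 0.656, 0.755, 0.0]
contact_force: [0.3, 0.3, -0.2]
grip_width: 0.0236
gripper_force: 20.0
```

>>> {"api": "servo_tool", "payload": {
  "plan": [
    [[0, 0, 0, 0, 0, 0], [0, 0, 0, 0, 0, 0], [0, 0, -0.002, 0, 0, 0], [0, 0, -0.005, 0, 0, 0], [0, 0, -0.01, 0, 0, 0], [0, 0, -0.01, 0, 0, 0], [0, 0, -0.01, 0, 0, 0]]
  ],
  "squeeze": 30
}}

```text
t: 37.1
eef_pos: [0.4985, -0.0884, 0.083]
eef_rot: [0.0, 0.656, 0.755, 0.0]
contact_force: [1.0, 0.3, -4.6]
grip_width: 0.0235
gripper_force: 30.0
```

>>> {"api": "servo_tool", "payload": {
  "plan": [
    [[0, 0, -0.01, 0, 0, 0], [0, 0, -0.03, 0, 0, 0], [0, 0, -0.06, 0, 0, 0], [0, 0, -0.09, 0, 0, 0], [0, 0, -0.115, 0, 0, 0], [0, 0, -0.135, 0, 0, 0], [0, 0, -0.147, 0, 0, 0], [0, 0, -0.15, 0, 0, 0], [0, 0, -0.15, 0, 0, 0], [0, 0, -0.15, 0, 0, 0]]
  ]
}}

```text
t: 38.1
eef_pos: [0.498, -0.0882, 0.2322]
eef_rot: [-0.0, 0.656, 0.755, -0.0]
contact_force: [0.5, 0.4, -3.8]
grip_width: 0.0237
gripper_force: 30.0
```

```bash
python3 - <<'E'
from plant import state
from h import *
s=state();print(s['eef_pos'],s['contact_force'],s['grip_width'],go(s,[.4729,.2007,.233],8))
E
```

```text
[ 0.49796256 -0.08817437  0.23219468] [ 0.54142548  0.4284635  -3.79839815] 0.023671722934065543 [0.2896, 0.0154, -0.0007, -0.1, -0.0, 0.0]
```

>>> {"api": "servo_tool", "payload": {
  "plan": [
    [[0.008, 0, 0, 0, 0, 0], [0.025, 0.001, 0, 0, 0, 0], [0.05, 0.003, 0, 0, 0, 0], [0.082, 0.004, 0, 0, 0, 0], [0.115, 0.006, 0, 0, 0, 0], [0.148, 0.008, 0, 0, 0, 0], [0.181, 0.01, 0, 0, 0, 0], [0.213, 0.011, 0, 0, 0, 0], [0.242, 0.013, 0, 0, 0, 0], [0.266, 0.014, 0, 0, 0, 0], [0.282, 0.015, 0, 0, 0, 0], [0.29, 0.0154, 0, 0, 0, 0]]
  ]
}}

```text
t: 39.3
eef_pos: [0.4725, 0.2025, 0.2322]
eef_rot: [-0.0, 0.655, 0.755, -0.0]
contact_force: [-0.1, 0.1, -4.0]
grip_width: 0.0239
gripper_force: 30.0
```

>>> {"api": "servo_tool", "payload": {
  "plan": [
    [[0, 0, 0, 0, 0, 0], [0, 0, 0, 0, 0, 0], [0, 0, 0, 0, 0, 0], [0, 0, 0, 0, 0, 0]]
  ]
}}

```text
t: 39.7
eef_pos: [0.4734, 0.2004, 0.2328]
eef_rot: [0.0, 0.656, 0.754, -0.0]
contact_force: [-0.0, -0.2, -4.4]
grip_width: 0.0236
gripper_force: 30.0
```

```bash
python3 - <<'E'
from plant import state,grab_frame
from h import *
import pickle
f=grab_frame("wrist");t=grab_frame("side");pickle.dump((f,t),open("pics/w7.pkl","wb"))
s=state();e=s['eef_pos'];print(e,s['contact_force'],s['grip_width'],go(s,[.4729,.2007,.135],8))
a=f["pixels"].copy();b=t["pixels"].copy();th=np.linspace(0,2*np.pi,200)
for z,r in((e[2]-.0728+.01,.088),(.054,.082)):
    c=(e[0],e[1]) if z>.1 else (.4729,.2007); P=np.c_[c[0]+r*np.cos(th),c[1]+r*np.sin(th),0*th+z]
    cv2.polylines(a,[fproj(f,P).round().astype(int)],True,(0,0,255),1)
    cv2.polylines(b,[proj(t,P).round().astype(int)],True,(0,0,255),1)
o=np.zeros((600,800,3),np.uint8);o[:480,:520]=a[:,60:580];o[:480,520:]=cv2.resize(b[100:260,235:235+93],(280,480),interpolation=cv2.INTER_CUBIC)
cv2.imwrite("pics/lid2.png",o[:480])
E
```

```text
[0.47339448 0.20052623 0.23280814] [ 0.42129163 -1.08561615 -3.58221519] 0.02376747464391739 [0.0002, -0.0005, 0.0978, 0.0, 0.0, -0.0]
```

View pics/lid2.png

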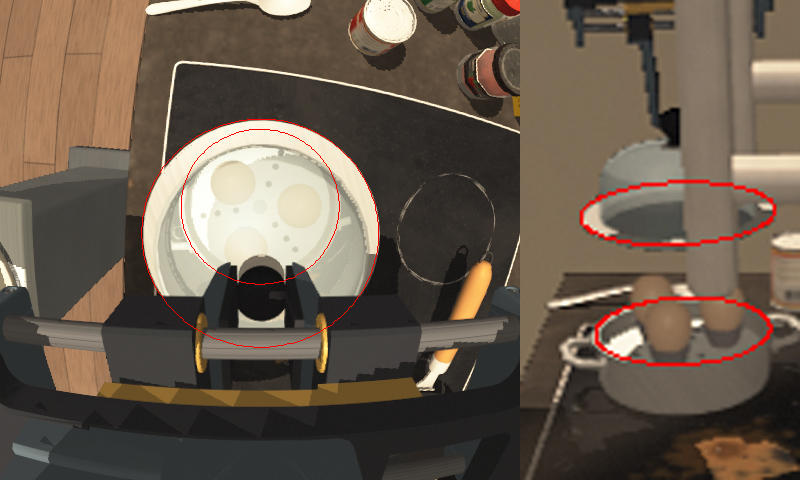

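>>> {"api": "servo_tool", "payload": {
  "plan": [
    [[0, -0.0003, 0.01, 0, 0, 0], [0, -0.0005, 0.025, 0, 0, 0], [0, -0.0005, 0.042, 0, 0, 0], [0, -0.0005, 0.058, 0, 0, 0], [0, -0.0005, 0.073, 0, 0, 0], [0, -0.0005, 0.085, 0, 0, 0], [0, -0.0005, 0.094, 0, 0, 0], [0, -0.0005, 0.1, 0, 0, 0], [0, -0.0005, 0.102, 0, 0, 0], [0, -0.0005, 0.102, 0, 0, 0]]
  ]
}}

```text
t: 40.8
eef_pos: [0.4729, 0.2009, 0.1308]
eef_rot: [0.0, 0.656, 0.755, 0.0]
contact_force: [-0.0, -0.3, -3.7]
grip_width: 0.0234
gripper_force: 30.0
```

```bash
python3 - <<'E'
from plant import state
from h import *
s=state();print(s['eef_pos'],s['contact_force'],s['moment'],s['grip_width'],go(s,[.4729,.2007,.119],8))
E
```

```text
[0.47290506 0.20094737 0.13080632] [-0.00851376 -0.25970574 -3.65803269] [-0.03167975  0.02725842 -0.01305214] 0.02344564340770904 [-0.0002, -0.0, 0.0118, 0.0, 0.0, 0.0]
```

>>> {"api": "servo_tool", "payload": {
  "plan": [
    [[0, 0, 0.003, 0, 0, 0], [0, 0, 0.006, 0, 0, 0], [0, 0, 0.008, 0, 0, 0], [0, 0, 0.0095, 0, 0, 0], [0, 0, 0.0105, 0, 0, 0], [0, 0, 0.0115, 0, 0, 0], [0, 0, 0.0115, 0, 0, 0]]
  ]
}}

```text
t: 41.5
eef_pos: [0.4729, 0.2009, 0.1193]
eef_rot: [0.0, 0.656, 0.755, 0.0]
contact_force: [-0.5, -0.5, -2.5]
grip_width: 0.0233
gripper_force: 30.0
```

>>> {"api": "servo_tool", "payload": {
  "plan": [
    [[0, 0, 0.0004, 0, 0, 0], [0, 0, 0.0008, 0, 0, 0], [0, 0, 0.0008, 0, 0, 0]]
  ]
}}

```text
t: 41.8
eef_pos: [0.473, 0.201, 0.1189]
eef_rot: [0.0, 0.656, 0.755, 0.0]
contact_force: [-2.4, -1.0, 6.1]
grip_width: 0.0239
gripper_force: 30.0
```

>>> {"api": "servo_tool", "payload": {
  "plan": [
    [[0, 0, 0, 0, 0, 0], [0, 0, 0, 0, 0, 0], [0, 0, 0, 0, 0, 0], [0, 0, 0, 0, 0, 0], [0, 0, 0, 0, 0, 0]]
  ],
  "fingers": 0.6
}}

```text
t: 42.3
eef_pos: [0.4728, 0.2009, 0.1185]
eef_rot: [0.0, 0.656, 0.755, 0.0]
contact_force: [0.1, 0.2, 0.0]
grip_width: 0.0546
gripper_force: 0.0
```

>>> {"api": "servo_tool", "payload": {
  "plan": [
    [[0, 0, -0.005, 0, 0, 0], [0, 0, -0.02, 0, 0, 0], [0, 0, -0.045, 0, 0, 0], [-0.02, 0, -0.08, 0, 0, 0], [-0.06, 0, -0.11, 0, 0, 0], [-0.09, 0, -0.13, 0, 0, 0], [-0.1, 0, -0.14, 0, 0, 0], [-0.1, 0, -0.14, 0, 0, 0], [-0.1, 0, -0.14, 0, 0, 0], [-0.1, 0, -0.14, 0, 0, 0]]
  ]
}}

```text
t: 43.3
eef_pos: [0.486, 0.1029, 0.2574]
eef_rot: [-0.001, 0.656, 0.755, -0.001]
contact_force: [-0.1, 0.1, 0.1]
grip_width: 0.0544
gripper_force: 0.0
```

```bash
python3 - <<'E'
from plant import state, grab_frame
from h import *
f=grab_frame("wrist");g=cv2.cvtColor(f["pixels"],cv2.COLOR_BGR2GRAY);cv2.imwrite("pics/fin.png",f["pixels"])
k=fproj(f,[[.4729,.2007,.15]])[0];print("knob pred",k)
u,v=k.round().astype(int)
m=((g<70)*255).astype(np.uint8)[max(v-30,0):v+30,u-30:u+30];n,l,st,c=cv2.connectedComponentsWithStats(m)
for i in range(1,n):
    if st[i,4]>80: q=c[i]+[u-30,max(v-30,0)];print(st[i],q,atz(f,q,.15,True))
h=cv2.HoughCircles(cv2.GaussianBlur(g,(3,3),0),cv2.HOUGH_GRADIENT,1,50,param1=120,param2=25,minRadius=70,maxRadius=105)
t=np.linspace(0,6.28,60);P=fproj(f,np.c_[.4729+.088*np.cos(t),.2007+.088*np.sin(t),0*t+.056]);print(cv2.minEnclosingCircle(P.astype(np.float32)),h[0][:3] if h is not None else 0)
print(state()['eef_pos'],state()['t'])
E
```

```text
knob pred [321.01465093 107.8069555 ]
[ 16  16  31  30 596] [322.85067114 109.2852349 ] [[0.47451353 0.19971631]]
((321.2270812988281, 114.69468688964844), 82.94051361083984) [[321.5 115.5  82.4]
 [156.5 219.5  84.6]]
[0.48604913 0.10284116 0.25750001] 43.35
```

```bash
python3 -c "
from plant import hand_in
print(hand_in())"
```

```text
the job is handed in; nothing more can be done
None
```

I handed the job in at about 43 s: a hen's egg is in each of the three cups and the lid is on the rim, centred to about 1 mm by the camera, but I did not re-check the eggs through the glass or the quail eggs, and hand-in returned no verdict.

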